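# Pack and shut the potter's tool chest with its locked lid stay

### The arm

A 7-joint arm with a two-finger parallel gripper is mounted at the origin on the work surface; the furniture and walls round the work are solid. World frame = base frame: x ahead of the robot, y to its left, z up, the work surface at z = 0. Lengths are in m, angles in rad, forces in N, time in s.
With the tool pointing down it reaches from about 0.35 to 0.9 m from the base axis. Payload 8.1 kg.
Tool frame: the origin (TCP) lies midway between the tips of the shut fingers; the grasp point (between the pads) lies 19 mm behind it; z points along the fingers, y is the direction in which the jaws open and shut (so a half turn about z gives the same grasp; the last joint's range is limited). The gripper opens to 85 mm and grips with 20 to 120 N. Pads are 22 mm wide; open, the fingers measure 114 mm over their backs; the gripper's body (76 mm by 85 mm) begins 54 mm behind the grasp point. The pads swing forward as they close: fully open they stand 13 mm farther back than shut.
Start: joints at [1.052, 0.434, 0.025, 1.573, -0.012, 1.134, -0.075], TCP at [0.252, -0.572, 0.231] pointing down, gripper open.
Joint ranges: [-2.62, 2.62], [-0.44, 2.09], [-1.27, 1.32], [0.08, 2.57], [-1.32, 4.46], [0.12, 2], [-2.74, 2.74]. Speed limits (rad/s): [2.22, 2.22, 3.01, 3.01, 3.14, 3.14, 3.14].

### API

Orientations are given as a unit quaternion [w, x, y, z].
In Python, from workcell import readout, get_image, close_job gives the robot as it stands.
- The arm moves only by the tool jog_arm, never from a script. Its argument "steps" is a list of rows, each an object with "dp": the shift along the tool's x, y, z in m, a list of three; "spin": the turn about the tool's z in rad. In form: [{"dp": [x, y, z], "spin": spin}, ...]. A call has exactly 10 rows; each row is the pose to reach, as a shift and turn from the pose commanded when the call began, along the tool's axes at that moment; what a row does not reach only later rows make up. A row lasts 1/12 s, in which the tool goes at most 41.7 mm and 7.16 degrees, less where a joint would pass 70% of its speed; a pose out of reach is approached as far as the arm can. A call with a gripper value outside its range is refused whole. "grip" is the opening, from -1 (shut) to 1 (fully open), so that 0 is half open, set as the call begins (left out, the last holds). The fingers move at their own pace and stop on an object; "grip_force" is the grip in N (left out, the last holds). Time passes only in rows, so rows that repeat a pose let the fingers close, or fill a call up. It gives the time, the measured TCP pose, the force and the opening at its end, in the units of the state.
- readout.get_obs(): the state, without advancing time (a new reading comes with each control period).
- get_image(name): name is "scene" or "top"; returns a dict with "img" (480x640x3 uint8, red, green, blue), "fx", "fy", "cx", "cy" (pixels), "xyz" and "orientation" of the camera in the world. Camera axes: x right, y down, z forward; pixel columns grow to the right and rows downward; lengths in m; the calibration is good to about 2 mm. A picture is of the moment at which its call begins. There is no depth.
- close_job(): hands the job in, once; it reports no verdict.
The state is a dict: "t": time; "q": joint angles; "qd": joint speeds; "tau": joint torques, N m; "position": TCP position; "tcp_rot": TCP orientation; "wrist_force": force on the tool from outside, world axes, zero at the start; "ft_torque": the same for the moment, N m; "width": finger opening in m.
Only numpy, scipy, OpenCV 4.12 (cv2) and the standard library are available. Lean on these libraries where they do the work, as an engineer would, in place of code of your own. Each camera call takes 0.05 s, during which the arm holds its last target.

### The job

Pack up the tool chest: put the plaster stamp that stands on the worktop and the boxwood tool that lies across the chest's rim inside it, setting the stamp down rather than dropping it. To close it, lift the locked lid stay off its stud, without forcing it, and bring the lid down gently until it is fully shut. Leave the cup, the bowl, the ring cutter, the jars and the beaker where they stand.

Things in the scene. Friction and masses are not known exactly. Their poses are not given: they have to be found in the camera images.
- chest: Wooden tool chest, open on top, lid standing open at its far side; it does not move. 240 deep (x) x 170 wide (y) x 60 mm high; origin at the centre of its underside, z up, front at -x. Walls 8 mm, floor 9 mm above the underside: inside 224 x 154 mm, 51 mm deep, and 17 mm more under the shut lid. A loose flat rubber rib (34 x 93 x 8 mm) lies on its floor at the far end and may be moved.
- lid_hinge (a point): Middle of the lid's hinge line: top of the chest's far wall, at (120, 0, 60) mm in the chest's frame, axes as the chest's. The hinge line runs along the chest's y.
- lid (a joint): Lid angle, rad: 0 fully shut, 1.48 where the stay locks it open (+-0.03 play), 1.60 farthest. The lid is a shallow tray, 240 mm deep, 170 wide, 25 high (17 mm hollow), 0.3 kg; its rim sits on the chest's. The hinge is stiff (0.45 N m of friction): with the stay off its stud the lid stays where it is left, and 4 N or less at its free edge swings it.
- lid_edge (a point): Middle of the free edge of the lid's outer face (its top when shut), 240 mm from the hinge line, 25 mm off the lid's rim plane. Turns with the lid: x runs along the lid towards the hinge, z is the outer normal (up when shut, to the far side when open), y is the chest's y.
- lid_stay: Flat steel bar, 3 mm thick, 16 high, 174 long, 8 mm off the chest's left (+y) side. Origin at its pivot on the lid's side, 70 mm from the hinge line, 12 mm above the lid's rim plane (lid shut). The bar runs along its own -x, its z is square to it, upward. It swings freely about the pivot (axis y) and rests by its weight on the stud, over which the notch in its lower edge has dropped.
- stay_grip (a point): Centre of the black plastic grip on the stay's upper edge, axes as the stay's: 26 mm long (along the bar), 12 thick (y), 34 high; 118 mm from the pivot along the bar, 30 mm above the bar's middle line. Locked, the bar slopes 31 degrees down to the front and the grip's centre is about 37 mm above the chest's rim, 111 mm in front of the hinge line.
- stay_notch (a point): Middle of the mouth of the notch (7 mm deep, 9 wide, 160 mm from the pivot); locked, about 4 mm below the stud's centre. Lift the bar here 8 to 20 mm, then draw it some 15 mm along its length, forward and down (the lid follows by about 0.2 rad): it then cannot drop back, and its lower edge slides on the stud as the lid is lowered.
- stay_stud: Fixed steel stud, 6 mm diameter, 12 mm long, that sticks out of the chest's left side 14 mm below the rim and 130 mm in front of the hinge line. Origin on the chest's side face at the stud's centre, axes as the chest's.
- stamp_mid (a point): Centre, half-way up, of the plaster stamp: 52 mm high, waisted; foot 42 mm diameter up to 24 mm height, knob about 30 mm diameter from there to the top (grasp the knob). 50 g. Stands upright at the start at any of four places on the worktop, among the cup, the bowl and the ring cutter.
- tool_mid (a point): Centre of the boxwood modelling tool: 200 mm long (its y), 17 mm wide (its x), 12 mm high (its z, up at the start), 18 g; grasp it at the middle. It lies across the chest's two side walls at the start, over the front half; it is too long to lie crosswise inside (154 mm) but fits lengthwise (224 mm).
- bisque_cup: Bystander: bare clay cup, 66 mm diameter, 74 mm high, origin under its centre.
- glazed_bowl: Bystander: small glazed bowl, 68 mm diameter, 47 mm high, origin under its centre.
- ring_cutter: Bystander: open tin ring, 66 mm diameter, 30 mm high, origin under its centre.
- jar_3: Bystander: screw-top jar, 64 mm diameter, 82 mm high, right of the chest, origin under its centre. The other jars near it are fixed.
- banding_wheel: Bystander, fixed: round banding wheel on a foot, 224 mm diameter, 92 mm high, with a lump of clay on it up to 140 mm; left, between the robot and the chest, origin under its centre.
- slip_beaker: Bystander: tall grey beaker, 69 mm diameter, 92 mm high, between the robot and the chest, origin under its centre.
- stamp: The plaster stamp itself (see stamp_mid): origin under its centre, 26 mm below stamp_mid.

How it is judged:
On the way:
1. the stay is off its stud and the lid has come down past its locked place (value of joint lid below 1.36 rad), for 0.1 s.
At the end, for the whole second after the job is handed in: The lid is fully shut (within 0.03 rad, about 7 mm at its free edge), with the stamp and the boxwood tool inside the chest (their centres within its inner walls and below its rim). The cup, bowl, ring cutter, loose jar and beaker stand within 30 mm of where they were (value of joint lid below 0.03 rad and x of stamp_mid in the frame of chest between -0.112 and 0.112 m and y of stamp_mid in the frame of chest between -0.077 and 0.077 m and z of stamp_mid in the frame of chest between 0.005 and 0.058 m and x of tool_mid in the frame of chest between -0.112 and 0.112 m and y of tool_mid in the frame of chest between -0.077 and 0.077 m and z of tool_mid in the frame of chest between 0.005 and 0.058 m); the robot touches nothing.
It fails at once if the cup, bowl, ring cutter, loose jar or beaker is moved by more than 30 mm or tipped (distance of any of bisque_cup, glazed_bowl, ring_cutter, jar_3, slip_beaker from where it was at the start of the episode above 0.03 m or angle between any of bisque_cup, glazed_bowl, ring_cutter, jar_3, slip_beaker's own z axis and vertical above 0.4 rad).
It fails at once if the lid is slammed (faster than 1.5 rad/s in the last 0.4 rad before it is shut) (velocity of joint lid below -1.5 rad/s and value of joint lid below 0.4 rad).
It fails at once if the stay is forced against its stud with more than 60 N (contact force between lid_stay and stay_stud above 60 N).
It fails at once if the stamp is dropped into the chest (faster than 0.8 m/s below the rim) (z of stamp_mid in the frame of chest below 0.06 m and x of stamp_mid in the frame of chest between -0.112 and 0.112 m and y of stamp_mid in the frame of chest between -0.077 and 0.077 m and linear speed of stamp above 0.8 m/s).
It also fails if it takes over 67 s, if anything falls off the work surface, if the arm or the gripper's body presses on something with over 40 N, if the wrist force passes 120 N, or if a joint passes its speed limit or range.

## Working session

There is one attempt and no reset: what is moved stays moved. The work goes in short steps, Python scripts to look and compute and a tool call to move; the robot and the scene stay as the last step left them, time stands still between calls to the robot, and variables do not carry over. Pictures are saved under pics/ and viewed, and the job is handed in when it is done.

Besides the shell and the picture viewer there is one more tool, called after "Call:" as a command line: name --argument value ..., lists and objects as JSON in quotes. jog_arm: Moves the arm, as the interface text tells. Its arguments: {"type":"object","properties":{"steps":{"type":"array"},"grip":{"type":"number"},"grip_force":{"type":"number"}},"required":["steps"]}

```bash
ls; mkdir -p pics; python3 - <<'E'
from workcell import readout, get_image
import cv2
o=readout.get_obs()
for k,v in o.items(): print(k,v)
for n in("scene","top"):
    d=get_image(n); cv2.imwrite(f"pics/{n}0.png",d["img"][:,:,::-1]); print(n,[d[k] for k in("fx","fy","cx","cy","xyz","orientation")])
E
```

```text
pics
t 0.0
q [ 1.05242608  0.43522167  0.02492829  1.57410659 -0.01158637  1.13399363
 -0.07509972]
qd [ 9.83051897e-05 -2.76290292e-04 -1.22722539e-03  9.36108378e-04
  5.49166971e-05  1.95030774e-03  9.01046753e-04]
tau [-1.87561694e-03 -6.70486236e+01  1.02345116e+00 -3.16212237e+01
  1.52046204e-02  1.25362450e-02 -1.80266051e-05]
position [ 0.25219532 -0.57130098  0.23052259]
tcp_rot [-7.58197756e-04  9.78471693e-01  2.06379549e-01 -2.30084337e-04]
wrist_force [-0.32010154 -0.8615667  -0.07021132]
ft_torque [-0.03113589 -0.05348993 -0.01961892]
width 0.08571246803378671
scene [465.3004093184168, 465.3004093184168, 327.5393549103991, 240.97330626013837, array([-0.16360998, -0.58898962,  0.48954771]), array([-0.45961556,  0.73707949, -0.42290521,  0.25810566])]
top [593.7817169062223, 593.7817169062223, 326.8571867187112, 248.80785698888332, array([ 0.33458032, -0.20929093,  1.25430308]), array([-0.04692218,  0.70685694, -0.70486922,  0.03620711])]
```

View pics/scene0.png

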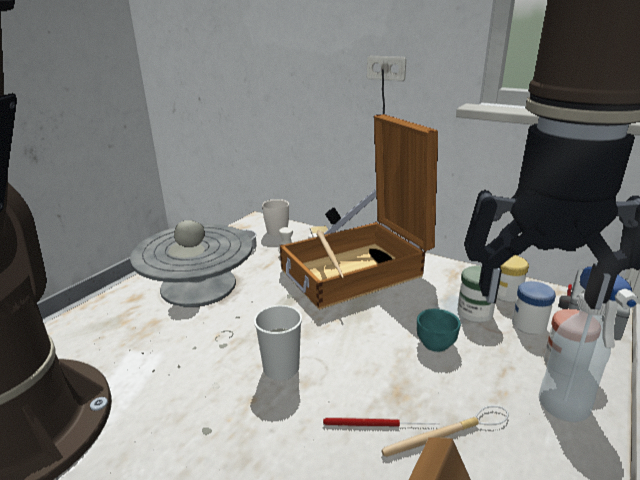

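View pics/top0.png

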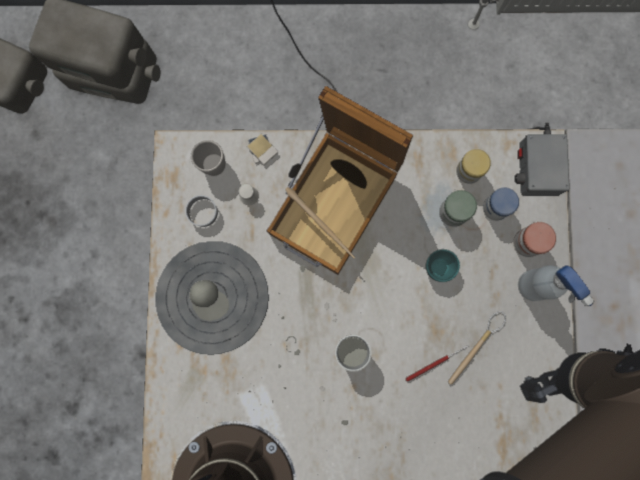

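The top view shows the chest's corners near (269,233), (338,271), (409,140) and (322,92). The stamp is near (248,192), between the cup (208,157), the ring cutter (202,212) and the chest. The tool lies from (290,190) to (352,255), and the stay grip is at (295,171). I'll zoom in and measure next.

```bash
cat > h.py <<'E'
import numpy as np, cv2
from workcell import readout, get_image
from scipy.spatial.transform import Rotation as R
def rot(q): return R.from_quat([q[1],q[2],q[3],q[0]]).as_matrix()
def ray(d,u,v):
    c=rot(d["orientation"])@np.array([(u-d["cx"])/d["fx"],(v-d["cy"])/d["fy"],1.]); return np.array(d["xyz"]),c
def onz(d,u,v,z):
    o,c=ray(d,u,v); return o+c*(z-o[2])/c[2]
def proj(d,p):
    c=rot(d["orientation"]).T@(np.asarray(p,float)-d["xyz"]); return c[0]/c[2]*d["fx"]+d["cx"],c[1]/c[2]*d["fy"]+d["cy"]
def crop(d,u0,v0,u1,v1,name,s=None):
    im=d["img"][v0:v1,u0:u1,::-1]; s=s or min(800/(u1-u0),600/(v1-v0))
    cv2.imwrite("pics/"+name,cv2.resize(im,None,fx=s,fy=s,interpolation=cv2.INTER_CUBIC)); return s
E
python3 - <<'E'
from h import *
d=get_image("top"); print(crop(d,180,80,420,260,"t1.png"))
d=get_image("scene"); print(crop(d,240,100,480,280,"s1.png"))
E
```

```text
3.3333333333333335
3.3333333333333335
```

View pics/t1.png

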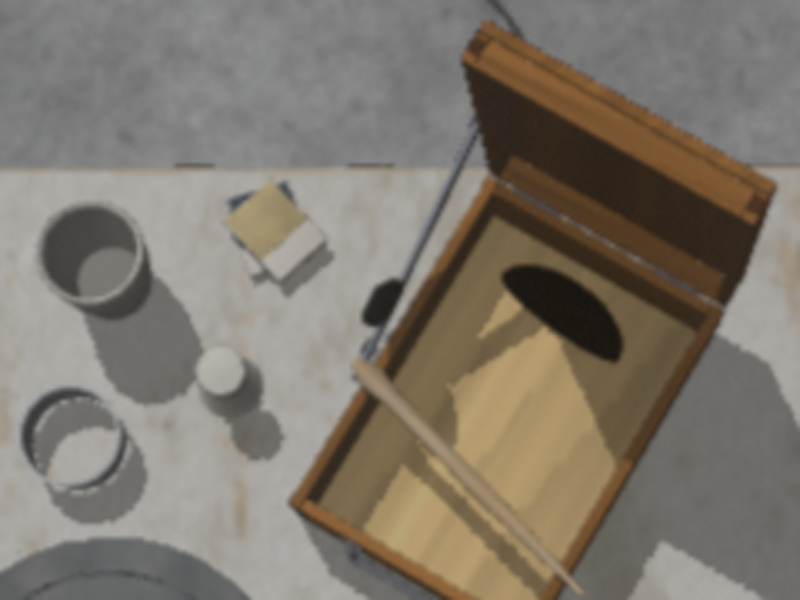

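View pics/s1.png

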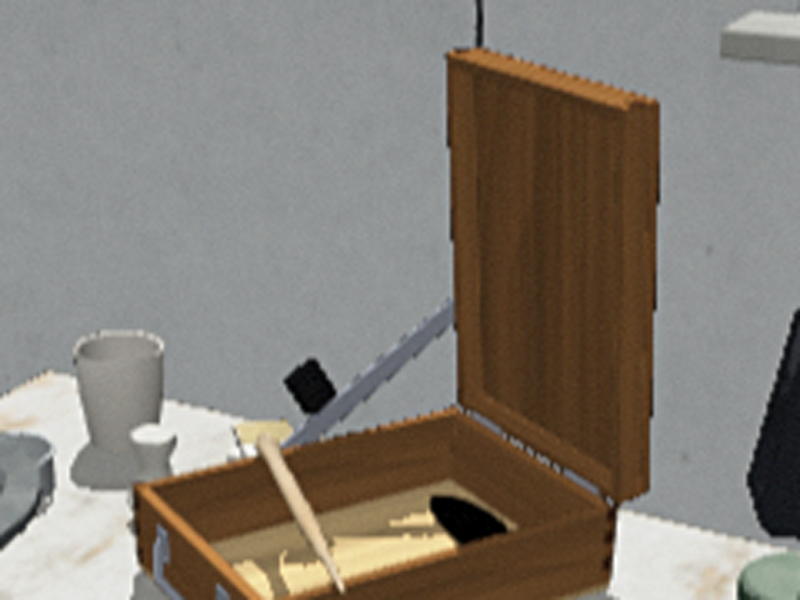

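```bash
python3 - <<'E'
from h import *
np.set_printoptions(precision=4,suppress=True)
d=get_image("top")
f=lambda a,b,z:onz(d,180+a/3.3333,80+b/3.3333,z)[:2]
crop(d,255,80,425,280,"t2.png")
FL=f(293,503,.06);BL=f(492,180,.06);BR=f(721,308,.06);FR=onz(d,338.5,271.5,.06)[:2]
print("FL",FL,"BL",BL,"BR",BR,"FR",FR)
n=np.linalg.norm;print(n(FL-BL),n(BL-BR),n(FR-BR),n(FL-FR))
for a,b in((FL,BL),(FR,BR)): print("yaw",np.degrees(np.arctan2(*(b-a)[::-1])))
for a,b in((BR,BL),(FR,FL)): print("yaw",np.degrees(np.arctan2(*(b-a)[::-1]))-90)
print("c",(FL+BR+BL+FR)/4)
a=f(358,366,.067);b=f(578,592,.067);print("tool",a,b,(a+b)/2,n(a-b),np.degrees(np.arctan2(*(a-b)[::-1])))
print("stamp",f(222,370,.052))
print("grip",f(383,302,.1))
print("cup",f(93,250,.074),"ring",f(75,437,.03),"beaker",onz(d,354,351,.092),"bowl",onz(d,443,264,.047),"wheel",onz(d,212,297,.09),"jar",onz(d,460,206,.082))
E
```

```text
FL [ 0.5122 -0.0707] BL [ 0.7153 -0.1916] BR [ 0.6339 -0.3329] FR [ 0.4297 -0.2145]
0.23638497382001486 0.16312049510148172 0.23608248343723176 0.16580046225614656
yaw -30.742190538385625
yaw -30.092843815897126
yaw -29.9350795375548
yaw -29.83834318207189
c [ 0.5728 -0.2024]
tool [ 0.5959 -0.1101] [ 0.4572 -0.2444] [ 0.5266 -0.1772] 0.19310455086130313 44.078367895336626
stamp [ 0.5967 -0.0244]
grip [ 0.6276 -0.1273]
cup [0.6669 0.053 ] ring [0.5584 0.0709] beaker [ 0.2733 -0.2445  0.092 ] bowl [ 0.4466 -0.4272  0.047 ] wheel [0.3765 0.0336 0.09  ] jar [ 0.5598 -0.457   0.082 ]
```

View pics/t2.png

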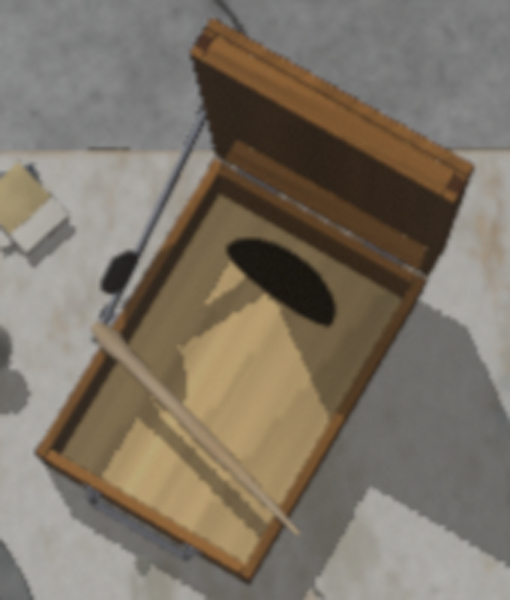

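```bash
cat >> h.py <<'E'
C=np.array([.573,-.202]); YAW=np.radians(-30)
EX=np.array([np.cos(YAW),np.sin(YAW)]); EY=np.array([-EX[1],EX[0]])
def w(x,y): return C+x*EX+y*EY      # chest -> world xy
def cf(p): q=np.asarray(p)[:2]-C; return q@EX,q@EY
def go(p,psi_deg=None):
    """dp, spin from the measured pose to world p and tool-x yaw psi"""
    o=readout.get_obs(); M=rot(o["tcp_rot"]); psi=np.arctan2(M[1,0],M[0,0])
    dp=M.T@(np.asarray(p)-o["position"]); s=0 if psi_deg is None else (psi-np.radians(psi_deg)+np.pi)%(2*np.pi)-np.pi
    print("t",round(o["t"],2),"pos",o["position"].round(4),"psi",round(np.degrees(psi),1),"w",round(o["width"],4),"F",np.round(o["wrist_force"],1),"-> dp",dp.round(4),"spin",round(s,3)); return dp,s
E
python3 - <<'E'
from h import *
d=get_image("scene")
for z in(.23,.3,.33,.36,.4,.44,.48): print(z,[round(x) for x in proj(d,[.252,-.571,z])])
print("px/m",d["fx"]/np.linalg.norm(np.array([.252,-.571,.35])-d["xyz"]))
for z in (.06,): print(cf([.5266,-.1772]),cf([.5967,-.0244]),cf(onz(get_image("top"),348.6,173.6,.017)))
go([.5266,-.1772,.15],44)
E
```

```text
0.23 [536, 312]
0.3 [551, 247]
0.33 [558, 216]
0.36 [566, 183]
0.4 [577, 134]
0.44 [589, 81]
0.48 [602, 23]
px/m 1060.438609641846
(np.float64(-0.05258357873559796), np.float64(-0.0017225699861459012)) (np.float64(-0.06827519793030874), np.float64(0.16565611171211636)) (np.float64(0.07683203361324847), np.float64(0.005168047233666678))
t 0.35 pos [ 0.2524 -0.5717  0.2312] psi 23.8 w 0.0854 F [-0.9 -0.2 -0.5] -> dp [ 0.4102 -0.2501  0.0812] spin -0.352
```

Call:
jog_arm --steps '[{"dp": [0.03,-0.02,0],"spin": 0},{"dp": [0.07,-0.04,0],"spin": -0.1},{"dp": [0.11,-0.065,0],"spin": -0.2},{"dp": [0.14,-0.085,0],"spin": -0.3},{"dp": [0.175,-0.105,0],"spin": -0.352},{"dp": [0.21,-0.125,0],"spin": -0.352},{"dp": [0.245,-0.15,0],"spin": -0.352},{"dp": [0.28,-0.17,0],"spin": -0.352},{"dp": [0.31,-0.19,0],"spin": -0.352},{"dp": [0.34,-0.21,0],"spin": -0.352}]' --grip 0.2

```text
t: 1.18
position: [0.4796, -0.2404, 0.2315]
tcp_rot: [0.0, 0.927, 0.375, 0.0]
wrist_force: [-0.2, -0.4, -0.7]
width: 0.0508
```

```bash
python3 -c "
from h import *
go([.5266,-.1772,.12],44)"
```

```text
t 1.18 pos [ 0.4796 -0.2404  0.2315] psi 44.0 w 0.0508 F [-0.2 -0.4 -0.7] -> dp [ 0.0777 -0.0128  0.1116] spin 0.0
```

Call:
jog_arm --steps '[{"dp": [0.02,-0.003,0.02],"spin": 0},{"dp": [0.05,-0.008,0.05],"spin": 0},{"dp": [0.07,-0.012,0.08],"spin": 0},{"dp": [0.078,-0.013,0.1],"spin": 0},{"dp": [0.078,-0.013,0.12],"spin": 0},{"dp": [0.078,-0.013,0.13],"spin": 0},{"dp": [0.078,-0.013,0.13],"spin": 0},{"dp": [0.078,-0.013,0.13],"spin": 0},{"dp": [0.078,-0.013,0.13],"spin": 0},{"dp": [0.078,-0.013,0.13],"spin": 0}]'

```text
t: 2.02
position: [0.5265, -0.1796, 0.1027]
tcp_rot: [0.001, 0.927, 0.374, 0.001]
wrist_force: [0.4, 0.7, 0.2]
width: 0.0515
```

```bash
python3 -c "
from h import *
go([.5266,-.1772,.059],44)
d=get_image('scene');crop(d,200,100,480,310,'s2.png')"
```

```text
t 2.02 pos [ 0.5265 -0.1796  0.1027] psi 43.9 w 0.0515 F [0.4 0.7 0.2] -> dp [ 0.0017 -0.0017  0.0437] spin -0.001
```

View pics/s2.png

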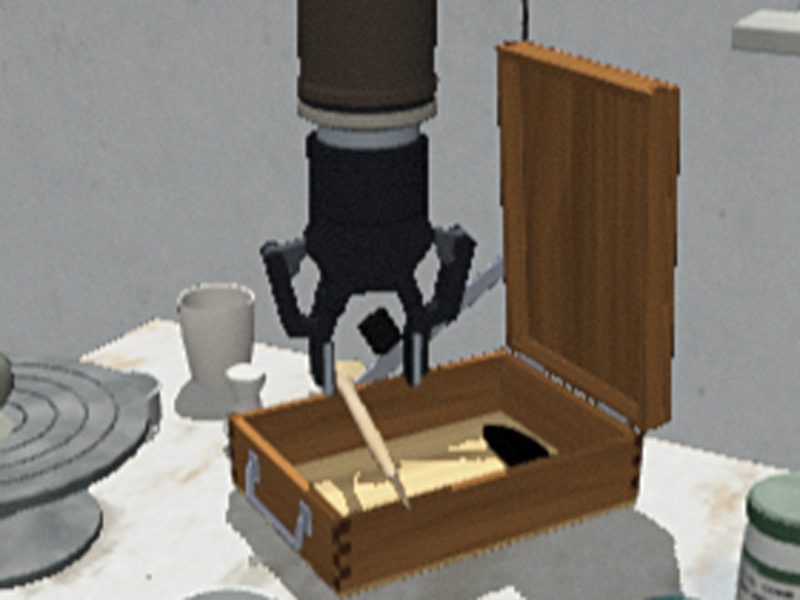

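Call:
jog_arm --steps '[{"dp": [0.002,-0.002,0.01],"spin": 0},{"dp": [0.002,-0.002,0.02],"spin": 0},{"dp": [0.002,-0.002,0.03],"spin": 0},{"dp": [0.002,-0.002,0.038],"spin": 0},{"dp": [0.002,-0.002,0.043],"spin": 0},{"dp": [0.002,-0.002,0.044],"spin": 0},{"dp": [0.002,-0.002,0.044],"spin": 0},{"dp": [0.002,-0.002,0.044],"spin": 0},{"dp": [0.002,-0.002,0.044],"spin": 0},{"dp": [0.002,-0.002,0.044],"spin": 0}]'

```text
t: 2.9
position: [0.5261, -0.1761, 0.0577]
tcp_rot: [0.0, 0.927, 0.374, 0.0]
wrist_force: [0.3, 0.5, -0.2]
width: 0.0511
```

Call:
jog_arm --steps '[{"dp": [0,0,0],"spin": 0},{"dp": [0,0,0],"spin": 0},{"dp": [0,0,0],"spin": 0},{"dp": [0,0,0],"spin": 0},{"dp": [0,0,0],"spin": 0},{"dp": [0,0,0],"spin": 0},{"dp": [0,0,0],"spin": 0},{"dp": [0,0,-0.01],"spin": 0},{"dp": [0,0,-0.025],"spin": 0},{"dp": [0,0,-0.045],"spin": 0}]' --grip -1 --grip_force 30

```text
t: 3.73
position: [0.5248, -0.1757, 0.1021]
tcp_rot: [-0.001, 0.927, 0.375, -0.001]
wrist_force: [1.7, 0.6, -0.7]
width: 0.0165
```

```bash
python3 -c "
from h import *
d=get_image('scene');crop(d,200,100,480,310,'s3.png')
go([*w(0,-.04),.10],-30)"
```

```text
t 3.78 pos [ 0.5273 -0.1762  0.1065] psi 44.0 w 0.0156 F [ 1.3 -0.1  2.7] -> dp [-0.0235  0.0613  0.0067] spin 1.291
```

View pics/s3.png

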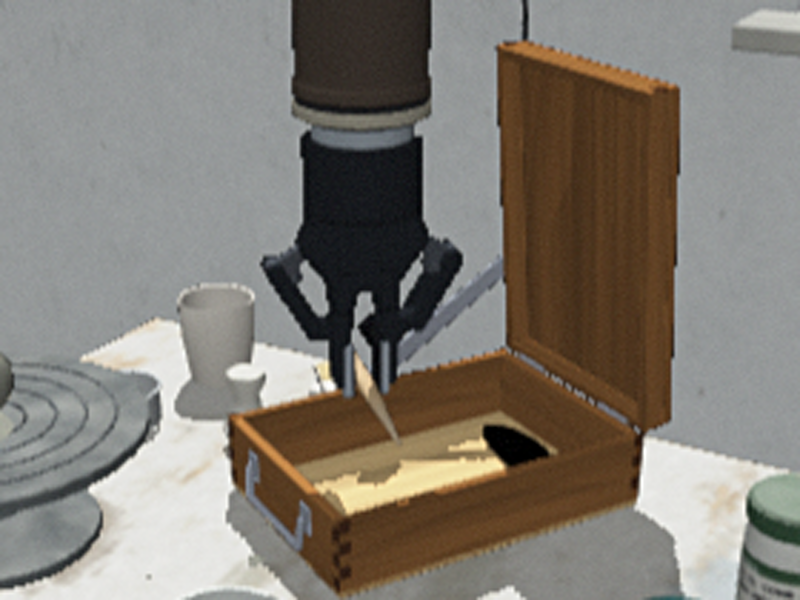

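Call:
jog_arm --steps '[{"dp": [0,0.01,-0.03],"spin": 0},{"dp": [-0.01,0.03,-0.06],"spin": 0.1},{"dp": [-0.02,0.05,-0.07],"spin": 0.2},{"dp": [-0.025,0.06,-0.07],"spin": 0.31},{"dp": [-0.025,0.06,-0.07],"spin": 0.43},{"dp": [-0.025,0.06,-0.07],"spin": 0.55},{"dp": [-0.025,0.06,-0.07],"spin": 0.67},{"dp": [-0.025,0.06,-0.07],"spin": 0.79},{"dp": [-0.025,0.06,-0.07],"spin": 0.91},{"dp": [-0.025,0.06,-0.07],"spin": 1.03}]'

```text
t: 4.62
position: [0.5494, -0.2364, 0.1727]
tcp_rot: [-0.0, 0.991, -0.134, 0.0]
wrist_force: [-0.6, 0.4, 0.4]
width: 0.0158
```

Call:
jog_arm --steps '[{"dp": [0,0,0],"spin": 0.1},{"dp": [0,0,0],"spin": 0.2},{"dp": [0,0,0],"spin": 0.261},{"dp": [0,0,0],"spin": 0.261},{"dp": [0,0,0],"spin": 0.261},{"dp": [0,0,0],"spin": 0.261},{"dp": [0,0,0],"spin": 0.261},{"dp": [0,0,0],"spin": 0.261},{"dp": [0,0,0],"spin": 0.261},{"dp": [0,0,0],"spin": 0.261}]'

```text
t: 5.45
position: [0.5494, -0.2366, 0.1723]
tcp_rot: [-0.0, 0.966, -0.259, -0.0]
wrist_force: [-0.7, -0.5, 0.4]
width: 0.016
```

```bash
python3 -c "
from h import *
d=get_image('scene');crop(d,200,100,480,310,'s4.png')
d=get_image('top');crop(d,200,60,440,240,'t4.png')
go([*w(0,-.04),.018],-30)"
```

```text
t 5.55 pos [ 0.5495 -0.2366  0.1723] psi -30.0 w 0.016 F [-0.5 -0.3  0. ] -> dp [ 0.0031 -0.0017  0.1543] spin 0.0
```

View pics/s4.png

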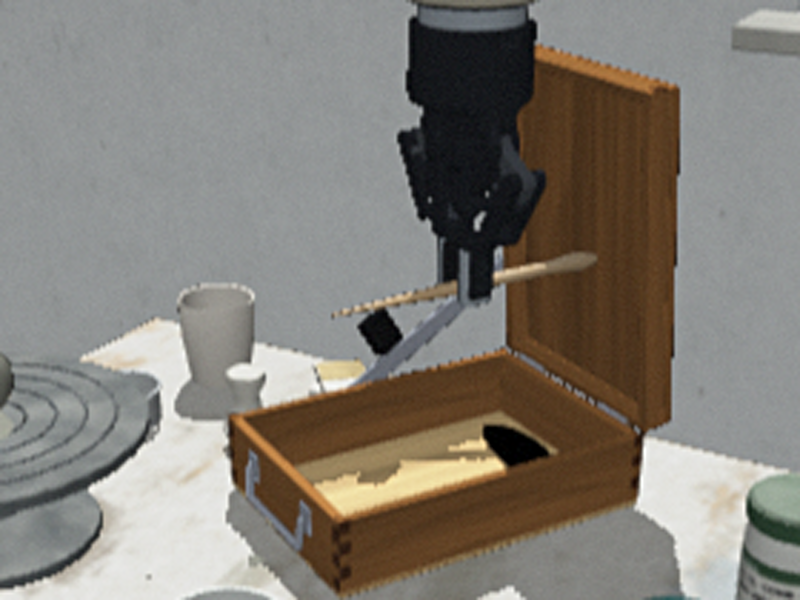

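View pics/t4.png

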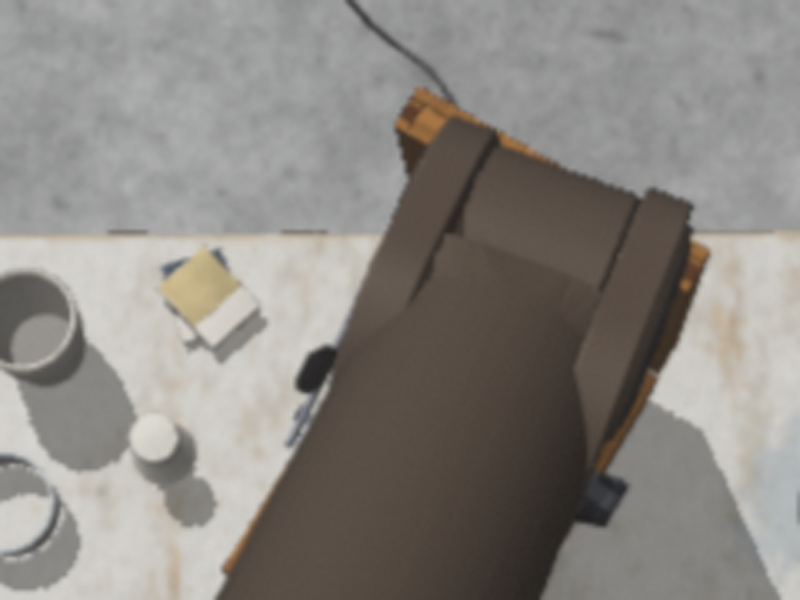

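```bash
python3 -c "
from h import *
d=get_image('scene')
f=lambda a,b:(200+a/2.857,100+b/2.857)
print('meas far,near',f(597,260),f(332,317))
for x in(-.1,0,.1): print(x,proj(d,[*w(x-.003,-.04),.181]))
"
```

```text
meas far,near (408.9604480224011, 191.00455022751137) (316.20581029051453, 210.95554777738886)
-0.1 (np.float64(312.7180350998142), np.float64(209.39555393438948))
0 (np.float64(361.2374047876024), np.float64(198.71160129861534))
0.1 (np.float64(405.0100902291211), np.float64(189.0728673041889))
```

Call:
jog_arm --steps '[{"dp": [-0.003,-0.001,0.015],"spin": 0},{"dp": [-0.006,-0.001,0.035],"spin": 0},{"dp": [-0.006,-0.001,0.055],"spin": 0},{"dp": [-0.006,-0.001,0.075],"spin": 0},{"dp": [-0.006,-0.001,0.09],"spin": 0},{"dp": [-0.006,-0.001,0.105],"spin": 0},{"dp": [-0.006,-0.001,0.12],"spin": 0},{"dp": [-0.006,-0.001,0.135],"spin": 0},{"dp": [-0.006,-0.001,0.145],"spin": 0},{"dp": [-0.006,-0.001,0.15],"spin": 0}]'

```text
t: 6.43
position: [0.5441, -0.2324, 0.0209]
tcp_rot: [-0.0, 0.966, -0.259, -0.001]
wrist_force: [0.6, 0.4, -0.8]
width: 0.0166
```

```bash
python3 -c "
from h import *
d=get_image('scene');crop(d,200,100,480,310,'s5.png')
go([*w(-.009,-.04),.018],-30)"
```

```text
t 6.48 pos [ 0.544  -0.2324  0.0207] psi -30.0 w 0.0162 F [ 0.3  0.1 -1.7] -> dp [ 0.0009 -0.0008  0.0027] spin 0.0
```

View pics/s5.png

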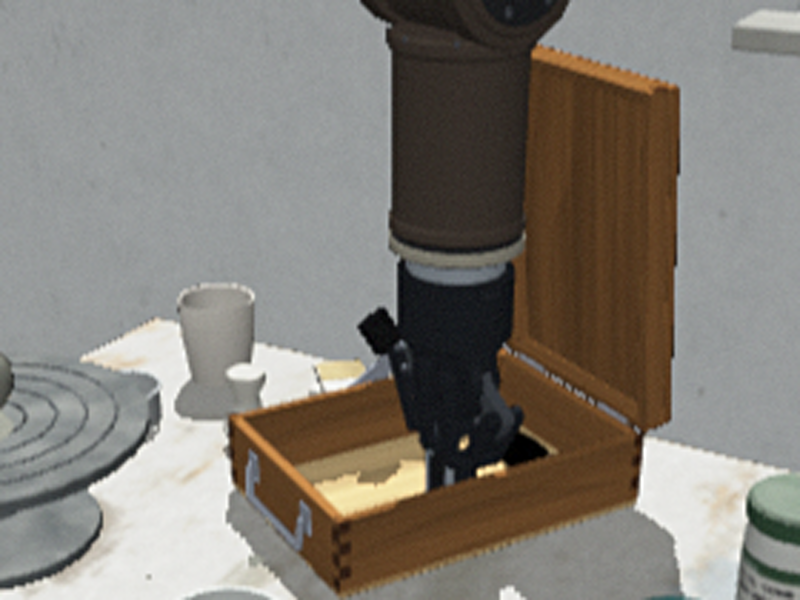

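Call:
jog_arm --steps '[{"dp": [0,0,0],"spin": 0},{"dp": [0,0,0],"spin": 0},{"dp": [0,0,0],"spin": 0},{"dp": [0,0,0],"spin": 0},{"dp": [0,0,-0.005],"spin": 0},{"dp": [0,0,-0.02],"spin": 0},{"dp": [0,0,-0.05],"spin": 0},{"dp": [0,0,-0.08],"spin": 0},{"dp": [0,0,-0.115],"spin": 0},{"dp": [0,0,-0.15],"spin": 0}]' --grip -0.25

```text
t: 7.32
position: [0.5443, -0.2325, 0.1744]
tcp_rot: [0.0, 0.966, -0.259, -0.0]
wrist_force: [0.8, -1.3, -0.4]
width: 0.032
```

```bash
python3 -c "
from h import *
print(cf([.5967,-.0244]))
go([.5967,-.0244,.17],-30)"
```

```text
(np.float64(-0.06827519793030874), np.float64(0.16565611171211636))
t 7.32 pos [ 0.5443 -0.2325  0.1744] psi -30.0 w 0.032 F [ 0.8 -1.3 -0.4] -> dp [-0.0587 -0.2064  0.0044] spin 0.0
```

Call:
jog_arm --steps '[{"dp": [-0.01,-0.02,0],"spin": 0},{"dp": [-0.02,-0.055,0],"spin": 0},{"dp": [-0.035,-0.09,0],"spin": 0},{"dp": [-0.045,-0.125,0],"spin": 0},{"dp": [-0.055,-0.155,0],"spin": 0},{"dp": [-0.059,-0.18,0],"spin": 0},{"dp": [-0.059,-0.2,0],"spin": 0},{"dp": [-0.059,-0.207,0.02],"spin": 0},{"dp": [-0.059,-0.207,0.045],"spin": 0},{"dp": [-0.059,-0.207,0.07],"spin": 0}]' --grip 0.29

```text
t: 8.15
position: [0.5981, -0.0227, 0.1028]
tcp_rot: [-0.001, 0.966, -0.258, 0.001]
wrist_force: [-0.2, -0.3, 0.7]
width: 0.0554
```

```bash
python3 -c "
from h import *
d=get_image('scene');crop(d,200,130,440,310,'s6.png')
print(proj(d,[.5967,-.0244,.052]))
d=get_image('top');crop(d,180,80,420,260,'t6.png')
go([.5967,-.0244,.02],-30)"
```

```text
(np.float64(284.8526945814744), np.float64(229.4442256414342))
t 8.25 pos [ 0.5945 -0.0237  0.0994] psi -30.0 w 0.0555 F [-0.5 -0.5  0.6] -> dp [ 0.0027 -0.0008  0.0794] spin 0.001
```

View pics/s6.png

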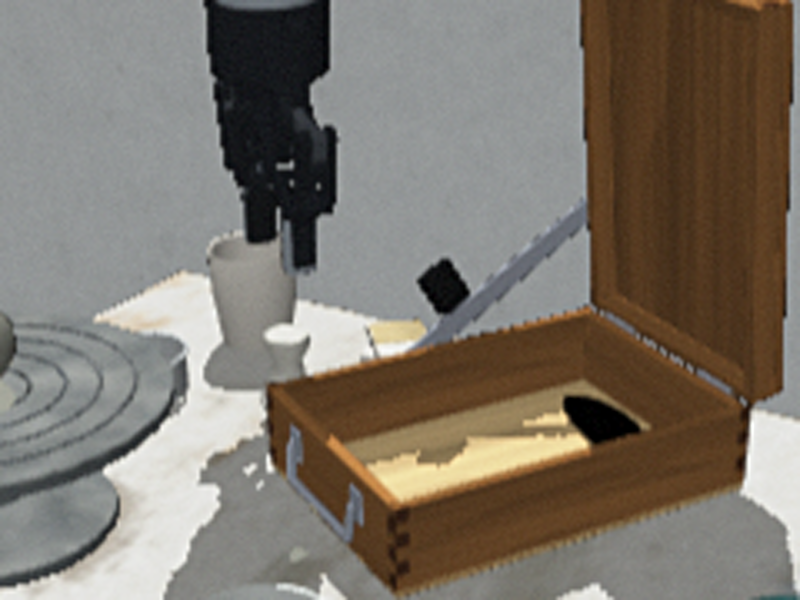

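View pics/t6.png

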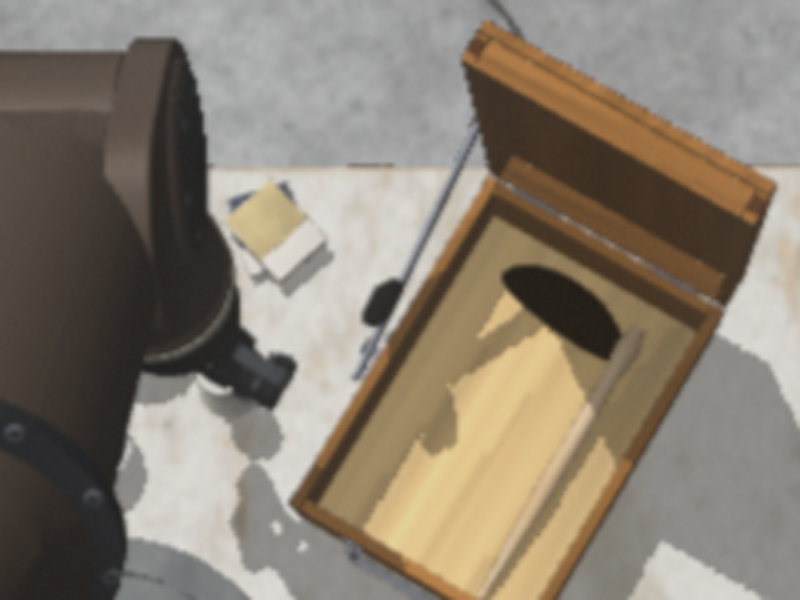

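Call:
jog_arm --steps '[{"dp": [0.001,0,0.01],"spin": 0},{"dp": [0.001,0,0.02],"spin": 0},{"dp": [0.001,0,0.035],"spin": 0},{"dp": [0.001,0,0.05],"spin": 0},{"dp": [0.001,0,0.06],"spin": 0},{"dp": [0.001,0,0.07],"spin": 0},{"dp": [0.001,0,0.077],"spin": 0},{"dp": [0.001,0,0.08],"spin": 0},{"dp": [0.001,0,0.08],"spin": 0},{"dp": [0.001,0,0.08],"spin": 0}]'

```text
t: 9.08
position: [0.5983, -0.0244, 0.0226]
tcp_rot: [-0.0, 0.966, -0.259, 0.0]
wrist_force: [-0.1, -0.2, 0.2]
width: 0.0554
```

```bash
python3 -c "
from h import *
go([.5967,-.0244,.02],-30)
d=get_image('scene');crop(d,200,130,440,310,'s7.png')"
```

```text
t 9.08 pos [ 0.5983 -0.0244  0.0226] psi -30.0 w 0.0554 F [-0.1 -0.2  0.2] -> dp [-0.0014  0.0008  0.0026] spin 0.0
```

View pics/s7.png

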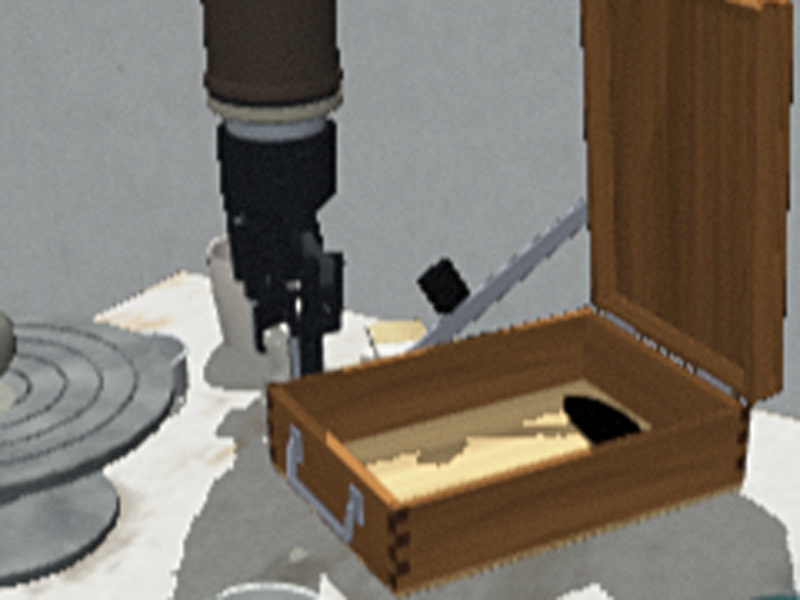

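Fingers straddle the stamp. I'll close on the knob and lift.

Call:
jog_arm --steps '[{"dp": [-0.001,0,0],"spin": 0},{"dp": [-0.001,0,0],"spin": 0},{"dp": [-0.001,0,0],"spin": 0},{"dp": [-0.001,0,0],"spin": 0},{"dp": [-0.001,0,0],"spin": 0},{"dp": [-0.001,0,-0.005],"spin": 0},{"dp": [-0.001,0,-0.02],"spin": 0},{"dp": [-0.001,0,-0.04],"spin": 0},{"dp": [-0.001,0,-0.07],"spin": 0},{"dp": [-0.001,0,-0.1],"spin": 0}]' --grip -1 --grip_force 35

```text
t: 9.97
position: [0.596, -0.024, 0.1228]
tcp_rot: [0.0, 0.966, -0.259, -0.001]
wrist_force: [-0.1, 0.2, 0.0]
width: 0.028
```

```bash
python3 -c "
from h import *
go([*w(-.05,.028),.13],-30)
d=get_image('scene');crop(d,200,130,440,310,'s8.png')"
```

```text
t 9.97 pos [ 0.596  -0.024   0.1228] psi -30.0 w 0.028 F [-0.1  0.2  0. ] -> dp [ 0.019   0.1377 -0.0071] spin 0.0
```

View pics/s8.png

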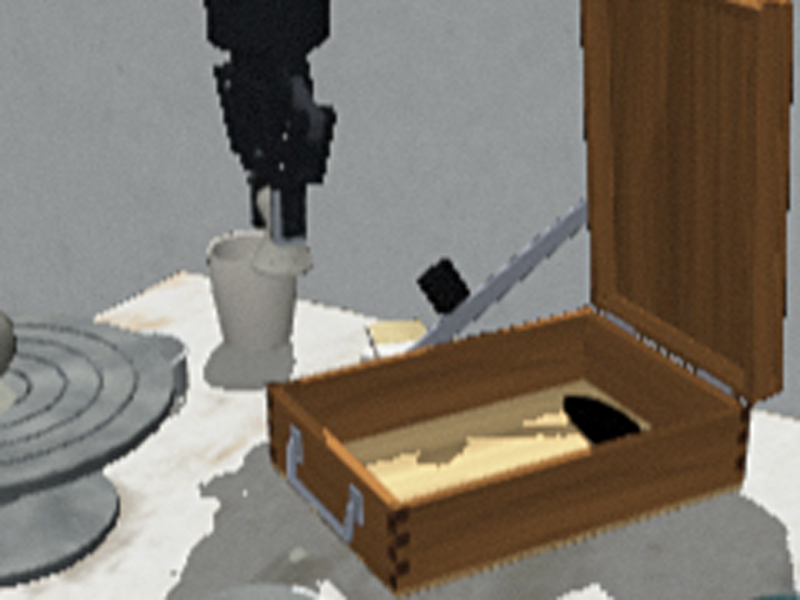

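Call:
jog_arm --steps '[{"dp": [0.002,0.015,-0.01],"spin": 0},{"dp": [0.005,0.035,-0.01],"spin": 0},{"dp": [0.009,0.06,-0.01],"spin": 0},{"dp": [0.013,0.085,-0.01],"spin": 0},{"dp": [0.017,0.11,-0.01],"spin": 0},{"dp": [0.019,0.128,-0.01],"spin": 0},{"dp": [0.019,0.138,-0.01],"spin": 0},{"dp": [0.019,0.138,0],"spin": 0},{"dp": [0.019,0.138,0.015],"spin": 0},{"dp": [0.019,0.138,0.03],"spin": 0}]'

```text
t: 10.85
position: [0.5452, -0.1515, 0.0915]
tcp_rot: [-0.001, 0.966, -0.258, 0.0]
wrist_force: [-0.2, 1.3, -0.6]
width: 0.0279
```

Call:
jog_arm --steps '[{"dp": [0,0,0.01],"spin": 0},{"dp": [0,0,0.02],"spin": 0},{"dp": [0,0,0.03],"spin": 0},{"dp": [0,0,0.038],"spin": 0},{"dp": [0,0,0.046],"spin": 0},{"dp": [0,0,0.051],"spin": 0},{"dp": [0,0,0.054],"spin": 0},{"dp": [0,0,0.056],"spin": 0},{"dp": [0,0,0.057],"spin": 0},{"dp": [0,0,0.057],"spin": 0}]'

```text
t: 11.68
position: [0.5448, -0.153, 0.0354]
tcp_rot: [-0.0, 0.966, -0.259, 0.0]
wrist_force: [-0.4, 0.0, 0.1]
width: 0.028
```

```bash
python3 -c "
from h import *
go([*w(-.05,.028),.0316],-30)
d=get_image('scene');crop(d,200,130,440,310,'s9.png')"
```

```text
t 11.68 pos [ 0.5448 -0.153   0.0354] psi -30.0 w 0.028 F [-0.4  0.   0.1] -> dp [-0.0011  0.0003  0.0038] spin 0.0
```

View pics/s9.png

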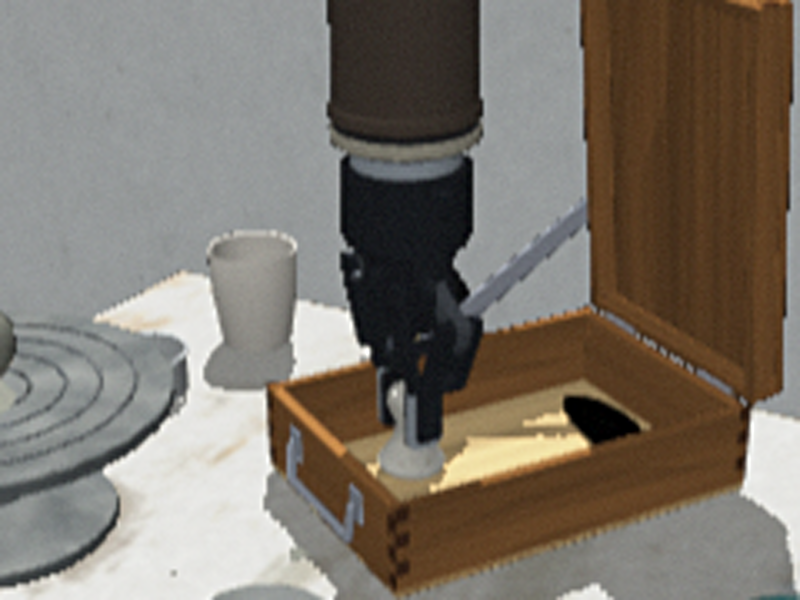

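Lower the last few millimetres until contact, then release.

Call:
jog_arm --steps '[{"dp": [0,0,0.001],"spin": 0},{"dp": [0,0,0.002],"spin": 0},{"dp": [0,0,0.003],"spin": 0},{"dp": [0,0,0.004],"spin": 0},{"dp": [0,0,0.0045],"spin": 0},{"dp": [0,0,0.0045],"spin": 0},{"dp": [0,0,0.0045],"spin": 0},{"dp": [0,0,0.0045],"spin": 0},{"dp": [0,0,0.0045],"spin": 0},{"dp": [0,0,0.0045],"spin": 0}]'

```text
t: 12.57
position: [0.5453, -0.1531, 0.0317]
tcp_rot: [-0.0, 0.966, -0.259, 0.001]
wrist_force: [-0.7, 0.5, 9.6]
width: 0.0278
```

Call:
jog_arm --steps '[{"dp": [0,0,0],"spin": 0},{"dp": [0,0,0],"spin": 0},{"dp": [0,0,0],"spin": 0},{"dp": [0,0,0],"spin": 0},{"dp": [0,0,-0.005],"spin": 0},{"dp": [0,0,-0.02],"spin": 0},{"dp": [0,0,-0.05],"spin": 0},{"dp": [0,0,-0.085],"spin": 0},{"dp": [0,0,-0.12],"spin": 0},{"dp": [0,0,-0.15],"spin": 0}]' --grip 0.15

```text
t: 13.4
position: [0.5447, -0.153, 0.1834]
tcp_rot: [-0.0, 0.966, -0.259, 0.001]
wrist_force: [1.6, -0.3, 0.5]
width: 0.0492
```

```bash
python3 -c "
from h import *
d=get_image('scene');crop(d,200,80,480,290,'s10.png')
d=get_image('top');crop(d,180,80,420,260,'t10.png')
go([*w(.004,.0945),.17],-30)"
```

```text
t 13.5 pos [ 0.5476 -0.1537  0.1864] psi -30.0 w 0.0493 F [ 1.2 -0.6  0.2] -> dp [ 0.0501 -0.0653  0.017 ] spin 0.0
```

View pics/s10.png

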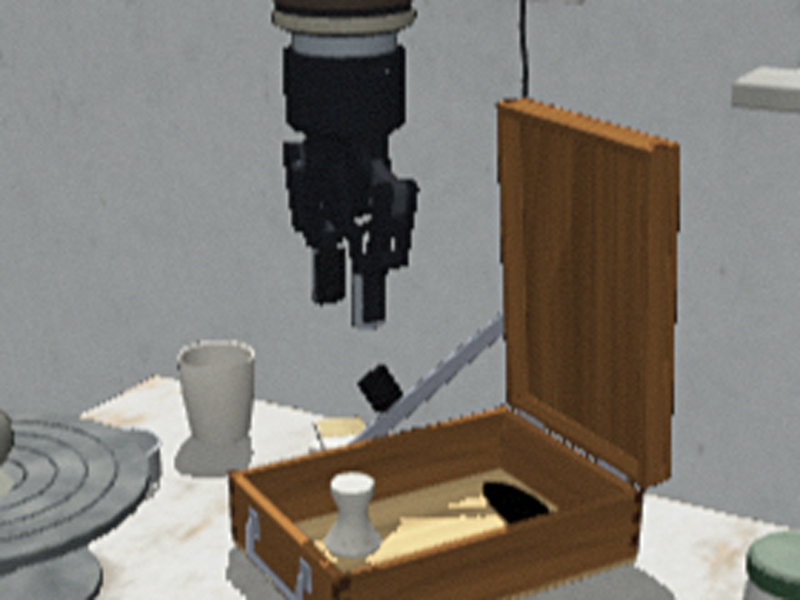

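View pics/t10.png

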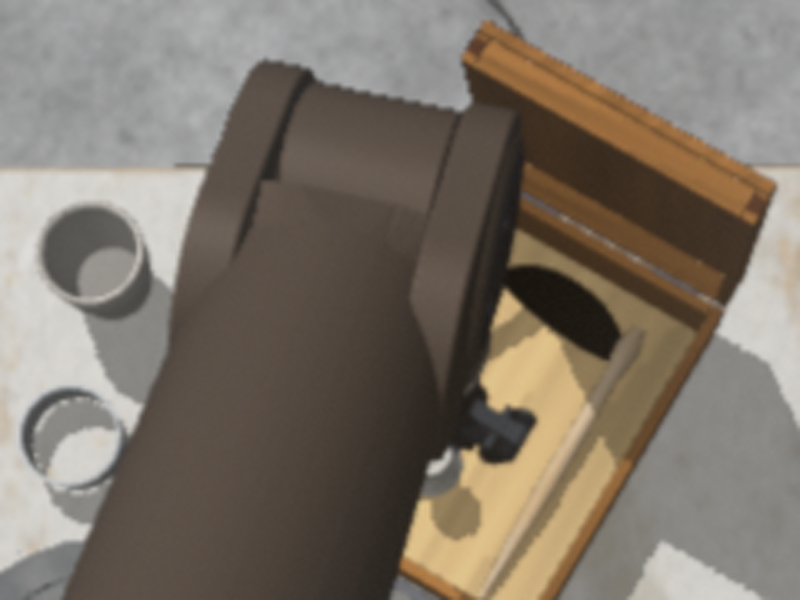

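```bash
python3 -c "
from h import *
s=get_image('scene');t=get_image('top')
# colour check of the grip in scene
m=(s['img'].max(2)<45).astype(np.uint8); m[:,:310]=0;m[:,350:]=0;m[:200]=0;m[235:]=0
n,l,st,ce=cv2.connectedComponentsWithStats(m); print(st[1:],ce[1:])
b=1+np.argmax(st[1:,4])
o1,c1=ray(s,*ce[b]);o2,c2=ray(t,294.9,170.6)
A=np.c_[c1,-c2];k=np.linalg.lstsq(A,o2-o1,rcond=None)[0];p=o1+c1*k[0];q=o2+c2*k[1];print(p,q,cf(p),cf(q))
print(onz(t,294.9,170.6,.097),cf(onz(t,294.9,170.6,.097)), 'exp',w(.009,.0945),proj(t,[*w(.009,.0945),.097]),proj(s,[*w(.009,.0945),.097]))
"
```

```text
[[326 208  15  16 150]] [[332.73333333 215.6       ]]
[ 0.62996631 -0.12876516  0.09523038] [ 0.6288489  -0.12697233  0.09507404] (np.float64(0.012716854429968047), np.float64(0.09190638438612754)) (np.float64(0.010852732287946414), np.float64(0.09290031354071605))
[ 0.62836   -0.1271091  0.097    ] (np.float64(0.010497712999980514), np.float64(0.09253741993811108)) exp [ 0.62804423 -0.1246606 ] (np.float64(293.6725693840185), np.float64(170.75482015273417)) (np.float64(330.6222654627378), np.float64(214.7754790994404))
```

Call:
jog_arm --steps '[{"dp": [0.005,-0.01,0],"spin": 0},{"dp": [0.015,-0.025,0],"spin": 0},{"dp": [0.03,-0.045,0],"spin": 0},{"dp": [0.045,-0.06,0],"spin": 0},{"dp": [0.052,-0.065,0],"spin": 0},{"dp": [0.052,-0.065,0.01],"spin": 0},{"dp": [0.052,-0.065,0.02],"spin": 0},{"dp": [0.052,-0.065,0.035],"spin": 0},{"dp": [0.052,-0.065,0.045],"spin": 0},{"dp": [0.052,-0.065,0.05],"spin": 0}]' --grip 0

```text
t: 14.43
position: [0.6197, -0.1231, 0.1281]
tcp_rot: [0.0, 0.966, -0.259, -0.002]
wrist_force: [-0.2, 0.1, -1.0]
width: 0.0427
```

```bash
python3 -c "
from h import *
d=get_image('scene');crop(d,240,80,480,260,'s11.png')
go([*w(.005,.0935),.088],-30)"
```

```text
t 14.48 pos [ 0.6199 -0.123   0.1281] psi -30.0 w 0.0427 F [-0.1 -0.2 -0.6] -> dp [ 0.0041 -0.0017  0.04  ] spin -0.001
```

View pics/s11.png

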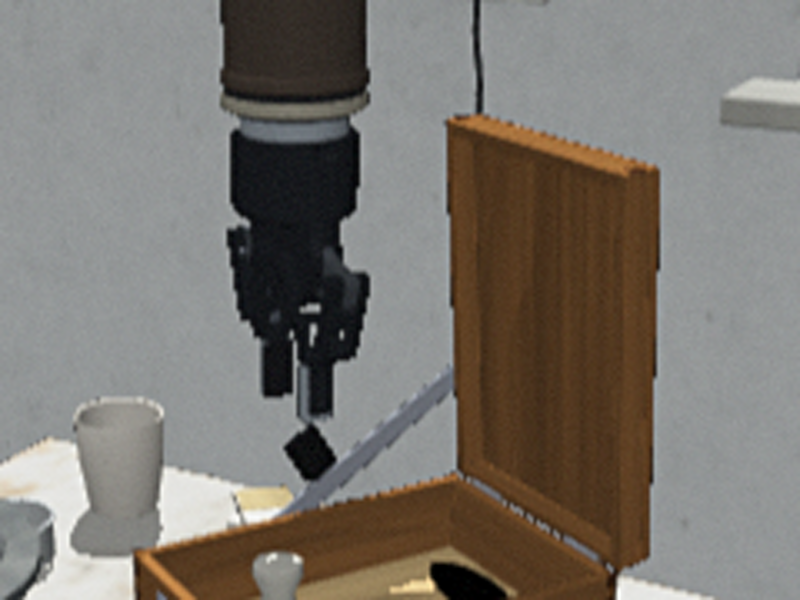

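Call:
jog_arm --steps '[{"dp": [0.003,-0.001,0.005],"spin": 0},{"dp": [0.004,-0.002,0.012],"spin": 0},{"dp": [0.004,-0.002,0.02],"spin": 0},{"dp": [0.004,-0.002,0.028],"spin": 0},{"dp": [0.004,-0.002,0.035],"spin": 0},{"dp": [0.004,-0.002,0.039],"spin": 0},{"dp": [0.004,-0.002,0.041],"spin": 0},{"dp": [0.004,-0.002,0.041],"spin": 0},{"dp": [0.004,-0.002,0.041],"spin": 0},{"dp": [0.004,-0.002,0.041],"spin": 0}]'

```text
t: 15.32
position: [0.6269, -0.1229, 0.0902]
tcp_rot: [-0.0, 0.966, -0.259, 0.0]
wrist_force: [-0.1, 0.9, -0.4]
width: 0.0424
```

Call:
jog_arm --steps '[{"dp": [0,0,0],"spin": 0},{"dp": [0,0,0],"spin": 0},{"dp": [0,0,0],"spin": 0},{"dp": [0,0,0],"spin": 0},{"dp": [0,0,0],"spin": 0},{"dp": [0,0,0],"spin": 0},{"dp": [0,0,0],"spin": 0},{"dp": [0,0,0],"spin": 0},{"dp": [0,0,0],"spin": 0},{"dp": [0,0,0],"spin": 0}]' --grip -1 --grip_force 20

```text
t: 16.15
position: [0.6269, -0.1228, 0.09]
tcp_rot: [-0.0, 0.966, -0.259, 0.0]
wrist_force: [0.2, 0.3, 3.0]
width: 0.0118
```

```bash
python3 -c "
from h import *
d=get_image('scene');crop(d,240,80,480,260,'s12.png')
go([*w(.005,.0935),.088],-30)"
```

```text
t 16.2 pos [ 0.6269 -0.1228  0.09  ] psi -30.0 w 0.0113 F [0.9 0.8 3.4] -> dp [-0.0021  0.002   0.002 ] spin 0.0
```

View pics/s12.png

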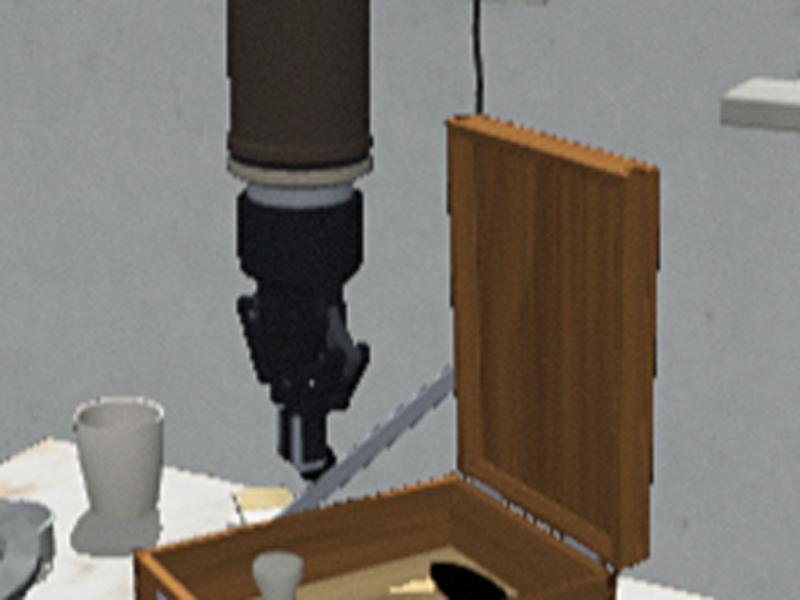

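Call:
jog_arm --steps '[{"dp": [0,0,-0.001],"spin": 0},{"dp": [-0.0005,0,-0.0025],"spin": 0},{"dp": [-0.001,0,-0.004],"spin": 0},{"dp": [-0.0015,0,-0.0055],"spin": 0},{"dp": [-0.002,0,-0.007],"spin": 0},{"dp": [-0.002,0,-0.0085],"spin": 0},{"dp": [-0.0025,0,-0.01],"spin": 0},{"dp": [-0.003,0,-0.011],"spin": 0},{"dp": [-0.003,0,-0.011],"spin": 0},{"dp": [-0.003,0,-0.011],"spin": 0}]'

```text
t: 17.03
position: [0.6249, -0.1217, 0.1013]
tcp_rot: [0.0, 0.966, -0.259, 0.001]
wrist_force: [5.8, -0.7, -1.4]
width: 0.011
```

```bash
python3 -c "
from h import *
d=get_image('scene');crop(d,240,80,480,260,'s13.png')
go([*w(.005,.0935),.088],-30)"
```

```text
t 17.08 pos [ 0.6249 -0.1217  0.1013] psi -30.0 w 0.0115 F [ 5.  -1.3 -1.6] -> dp [0.0002 0.002  0.0133] spin 0.0
```

View pics/s13.png

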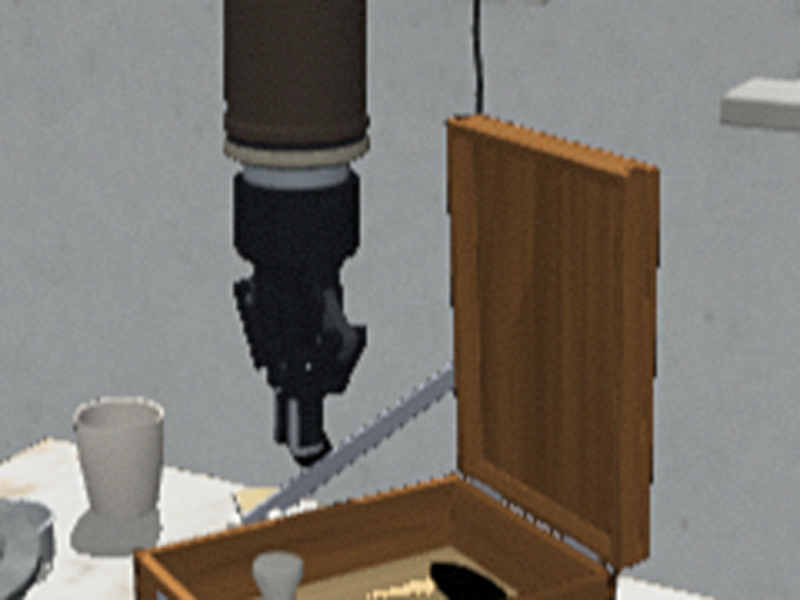

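The bar lifted off the stud: its end is visible near crop (250,518), with forces under 6 N. Next I draw it forward.

Call:
jog_arm --steps '[{"dp": [-0.002,0,0],"spin": 0},{"dp": [-0.004,0,0],"spin": 0},{"dp": [-0.006,0,0],"spin": 0},{"dp": [-0.008,0,0],"spin": 0},{"dp": [-0.01,0,0],"spin": 0},{"dp": [-0.012,0,0],"spin": 0},{"dp": [-0.014,0,0],"spin": 0},{"dp": [-0.015,0,0],"spin": 0},{"dp": [-0.016,0,0],"spin": 0},{"dp": [-0.016,0,0],"spin": 0}]'

```text
t: 17.92
position: [0.6109, -0.1135, 0.1012]
tcp_rot: [-0.0, 0.966, -0.259, 0.001]
wrist_force: [5.6, 0.9, -2.0]
width: 0.0113
```

```bash
python3 -c "
from h import *
d=get_image('scene');crop(d,240,80,480,260,'s14.png')
go([*w(.005,.0935),.088],-30)"
```

```text
t 17.97 pos [ 0.6109 -0.1135  0.1012] psi -30.0 w 0.0113 F [ 5.6 -0.6 -1.7] -> dp [0.0164 0.0021 0.0132] spin 0.0
```

View pics/s14.png

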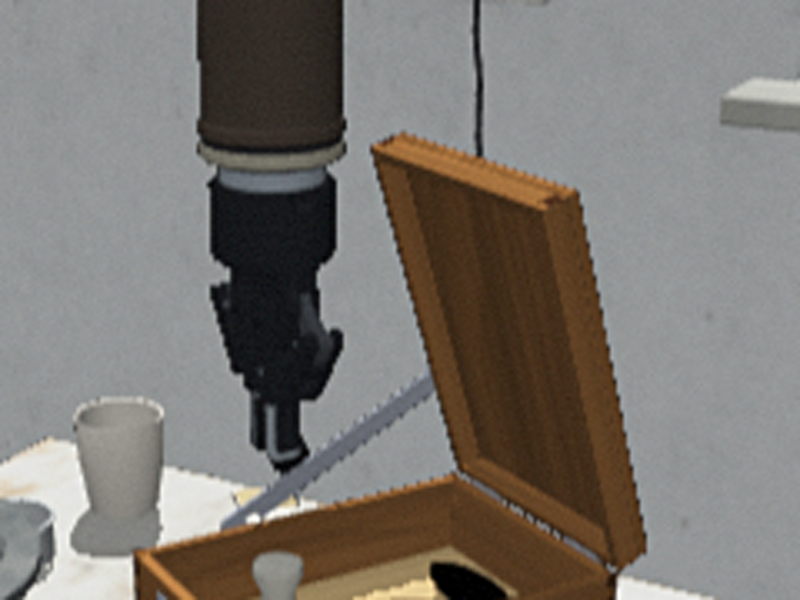

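Call:
jog_arm --steps '[{"dp": [0,0,0],"spin": 0},{"dp": [0,0,0],"spin": 0},{"dp": [0,0,0],"spin": 0},{"dp": [0,0,0],"spin": 0},{"dp": [0,0,0],"spin": 0},{"dp": [-0.01,0,-0.005],"spin": 0},{"dp": [-0.025,0,-0.02],"spin": 0},{"dp": [-0.045,0,-0.045],"spin": 0},{"dp": [-0.06,0,-0.075],"spin": 0},{"dp": [-0.06,0,-0.11],"spin": 0}]' --grip 0

```text
t: 18.8
position: [0.554, -0.0812, 0.2108]
tcp_rot: [0.0, 0.966, -0.258, -0.003]
wrist_force: [1.5, 0.9, -1.3]
width: 0.0426
```

```bash
python3 -c "
from h import *
d=get_image('scene');crop(d,200,80,480,290,'s15.png')
t=get_image('top');crop(t,220,60,460,240,'t15.png')
go([*w(.005,.0935),.2],-30)"
```

```text
t 18.9 pos [ 0.5601 -0.0829  0.2167] psi -29.9 w 0.0428 F [ 0.9 -0.2 -0.7] -> dp [0.0755 0.0034 0.0173] spin 0.001
```

View pics/s15.png

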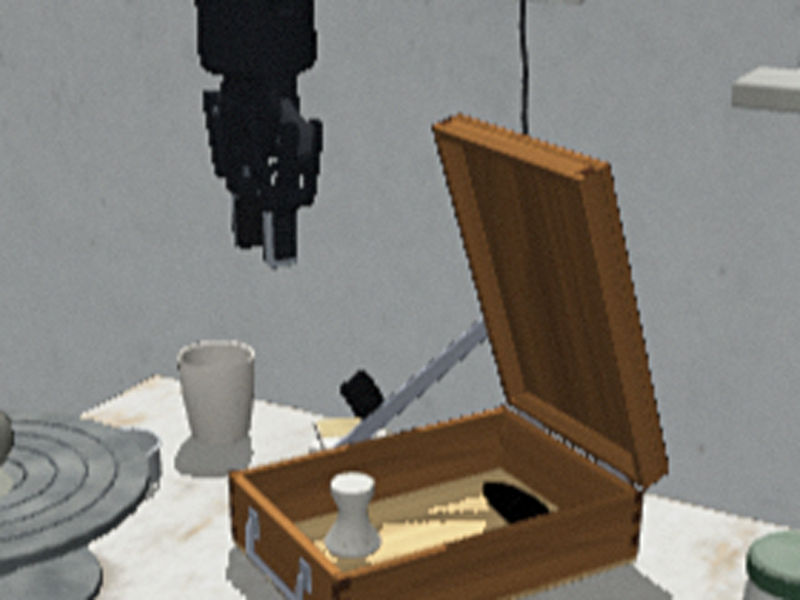

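View pics/t15.png

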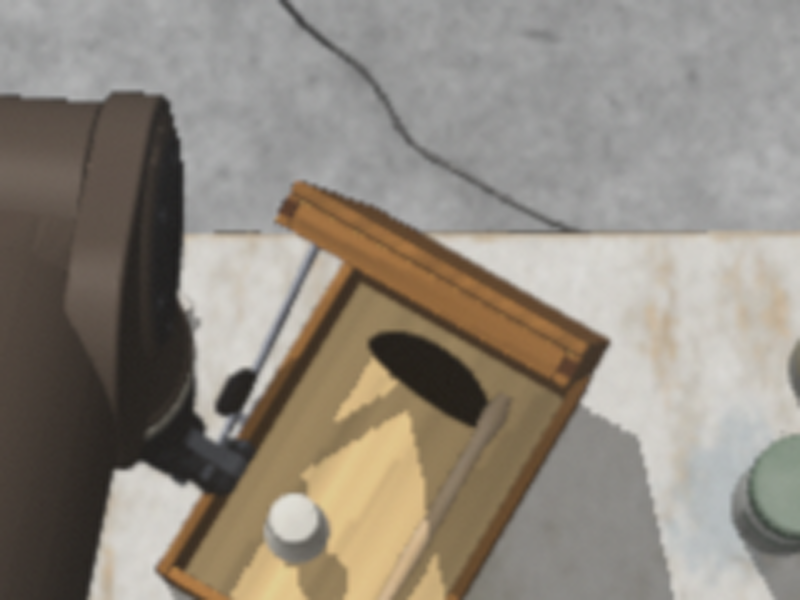

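```bash
python3 -c "
from h import *
d=get_image('scene')
print('meas',200+436/2.857,80+127/2.857)
for th in(1.2,1.25,1.3,1.35):
    c,s=np.cos(th),np.sin(th); print(th,proj(d,[*w(.12-.24*c,.085),.06+.24*s]))
go([*w(-.06,.06),.335],-30)
go([*w(.13,.0),.335],-30)"
```

```text
meas 352.6076303815191 124.45222261113055
1.2 (np.float64(343.102964552819), np.float64(126.71343134757973))
1.25 (np.float64(348.0079725486172), np.float64(123.9760403410421))
1.3 (np.float64(352.9560144021823), np.float64(121.5362688462187))
1.35 (np.float64(357.9290126218575), np.float64(119.39946694539569))
t 18.95 pos [ 0.5593 -0.0831  0.2141] psi -30.0 w 0.0424 F [-0.6 -0.4 -0.6] -> dp [ 0.012   0.0358 -0.1209] spin 0.001
t 18.95 pos [ 0.5593 -0.0831  0.2141] psi -30.0 w 0.0424 F [-0.6 -0.4 -0.6] -> dp [ 0.2019  0.0959 -0.1201] spin 0.001
```

Call:
jog_arm --steps '[{"dp": [0,0,-0.02],"spin": 0},{"dp": [0,0.01,-0.05],"spin": 0},{"dp": [0,0.02,-0.085],"spin": 0},{"dp": [0,0.03,-0.115],"spin": 0},{"dp": [0,0.05,-0.135],"spin": 0},{"dp": [0.01,0.075,-0.14],"spin": 0},{"dp": [0.03,0.09,-0.14],"spin": 0},{"dp": [0.06,0.096,-0.14],"spin": 0},{"dp": [0.09,0.096,-0.14],"spin": 0},{"dp": [0.12,0.096,-0.14],"spin": 0}]' --grip -1

```text
t: 19.78
position: [0.6142, -0.2277, 0.3501]
tcp_rot: [0.0, 0.966, -0.259, -0.001]
wrist_force: [0.1, 0.6, 0.6]
width: 0.0002
```

Call:
jog_arm --steps '[{"dp": [0.025,0,0],"spin": 0},{"dp": [0.05,0,0],"spin": 0},{"dp": [0.07,0,0],"spin": 0},{"dp": [0.082,0,0],"spin": 0},{"dp": [0.085,0,0],"spin": 0},{"dp": [0.085,0,0],"spin": 0},{"dp": [0.085,0,0],"spin": 0},{"dp": [0.085,0,0],"spin": 0},{"dp": [0.085,0,0],"spin": 0},{"dp": [0.085,0,0],"spin": 0}]'

```text
t: 20.62
position: [0.6874, -0.2686, 0.3515]
tcp_rot: [-0.0, 0.966, -0.259, 0.0]
wrist_force: [-0.8, -0.4, 0.7]
width: -0.0001
```

```bash
python3 -c "
from h import *
d=get_image('scene');crop(d,200,30,480,240,'s16.png')
go([*w(.13,.0),.26],-30)"
```

```text
t 20.67 pos [ 0.6875 -0.2687  0.3514] psi -30.0 w 0.0001 F [0.4 0.4 0.7] -> dp [-0.0025 -0.0005  0.0914] spin 0.001
```

View pics/s16.png

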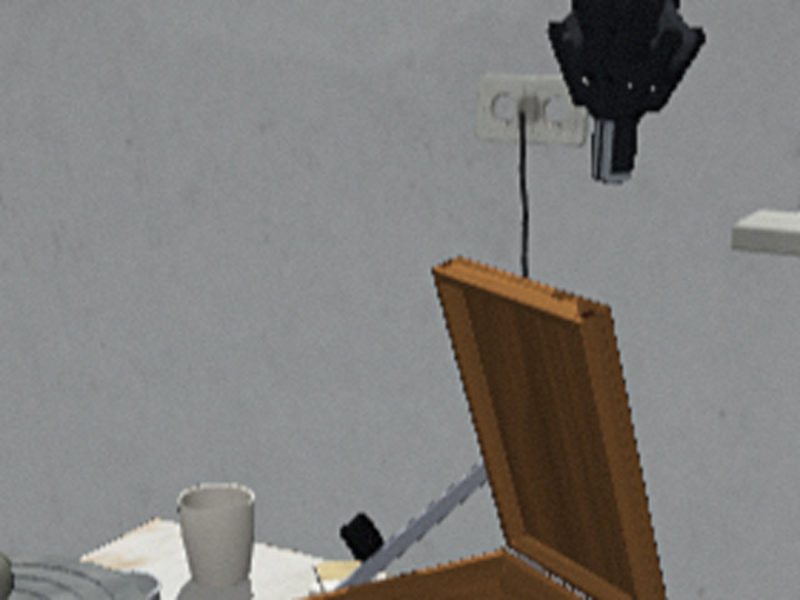

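Call:
jog_arm --steps '[{"dp": [0,0,0.015],"spin": 0},{"dp": [0,0,0.035],"spin": 0},{"dp": [0,0,0.055],"spin": 0},{"dp": [0,0,0.07],"spin": 0},{"dp": [0,0,0.082],"spin": 0},{"dp": [0,0,0.09],"spin": 0},{"dp": [0,0,0.092],"spin": 0},{"dp": [0,0,0.092],"spin": 0},{"dp": [0,0,0.092],"spin": 0},{"dp": [0,0,0.092],"spin": 0}]'

```text
t: 21.5
position: [0.6883, -0.2692, 0.2601]
tcp_rot: [0.0, 0.966, -0.259, 0.001]
wrist_force: [0.0, -0.1, -0.6]
width: 0.0003
```

```bash
python3 -c "
from h import *
d=get_image('scene');crop(d,200,30,480,240,'s17.png')
M=rot(readout.get_obs()['tcp_rot'])
p=readout.get_obs()['position']; print(p,cf(p))
x,_=cf(p)
for th in np.r_[np.arange(1.3,.4,-.05),np.arange(.4,-.06,-.025)]:
    c,s=np.cos(th),np.sin(th); X=.12-.205*c+.025*s+.011; Z=.06+.205*s+.025*c
    print(round(th,3),round(X-x,4),round(p[2]-Z,4))
"
```

```text
[ 0.68823429 -0.26918597  0.25997018] (np.float64(0.13338880895106364), np.float64(-0.0005676080631026037))
1.3 -0.0331 -0.0042
1.25 -0.0433 -0.0025
1.2 -0.0534 -0.0002
1.15 -0.0633 0.0026
1.1 -0.0731 0.0059
1.05 -0.0827 0.0097
1.0 -0.0921 0.014
0.95 -0.1013 0.0187
0.9 -0.1102 0.0238
0.85 -0.1189 0.0295
0.8 -0.1273 0.0355
0.75 -0.1353 0.0419
0.7 -0.1431 0.0488
0.65 -0.1505 0.056
0.6 -0.1575 0.0636
0.55 -0.1641 0.0715
0.5 -0.1703 0.0797
0.45 -0.1761 0.0883
0.4 -0.1815 0.0971
0.375 -0.184 0.1016
0.35 -0.1864 0.1062
0.325 -0.1887 0.1108
0.3 -0.1908 0.1155
0.275 -0.1929 0.1202
0.25 -0.1948 0.125
0.225 -0.1966 0.1299
0.2 -0.1983 0.1347
0.175 -0.1999 0.1397
0.15 -0.2014 0.1446
0.125 -0.2027 0.1496
0.1 -0.2039 0.1546
0.075 -0.2049 0.1597
0.05 -0.2059 0.1648
0.025 -0.2067 0.1699
-0.0 -0.2074 0.175
-0.025 -0.2079 0.1801
-0.05 -0.2084 0.1852
```

View pics/s17.png

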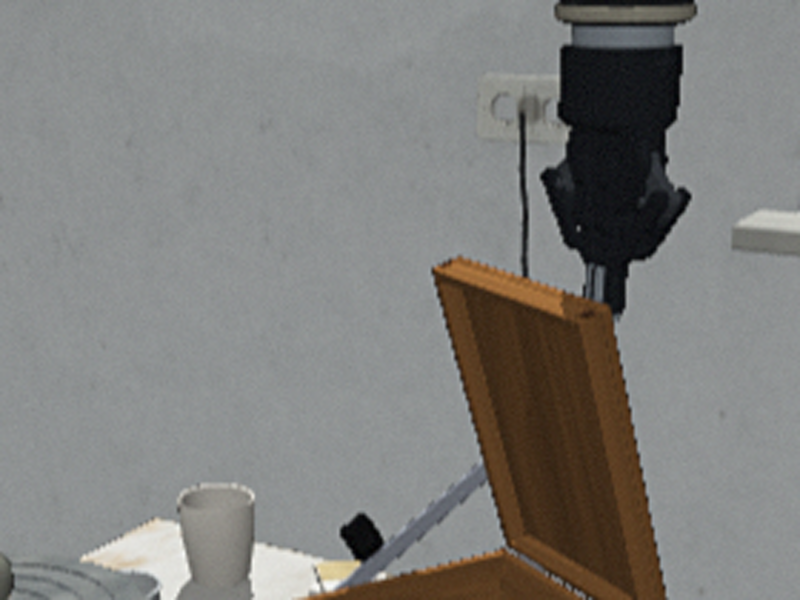

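Call:
jog_arm --steps '[{"dp": [-0.012,0,0],"spin": 0},{"dp": [-0.025,0,0],"spin": 0},{"dp": [-0.036,0,0],"spin": 0},{"dp": [-0.046,0,0],"spin": 0},{"dp": [-0.055,0,0],"spin": 0},{"dp": [-0.064,0,0.003],"spin": 0},{"dp": [-0.073,0,0.006],"spin": 0},{"dp": [-0.083,0,0.01],"spin": 0},{"dp": [-0.092,0,0.014],"spin": 0},{"dp": [-0.101,0,0.019],"spin": 0}]'

```text
t: 22.38
position: [0.6009, -0.2185, 0.2412]
tcp_rot: [-0.0, 0.966, -0.259, 0.002]
wrist_force: [1.7, -0.3, 2.4]
width: 0.0001
```

```bash
python3 -c "
from h import *
d=get_image('scene');crop(d,200,50,480,260,'s18.png')
go([.6882,-.2692,.26],-30)"
```

```text
t 22.43 pos [ 0.5992 -0.2175  0.24  ] psi -30.0 w -0.0001 F [-0.6  1.  -0.3] -> dp [ 0.103   0.0003 -0.02  ] spin 0.001
```

View pics/s18.png

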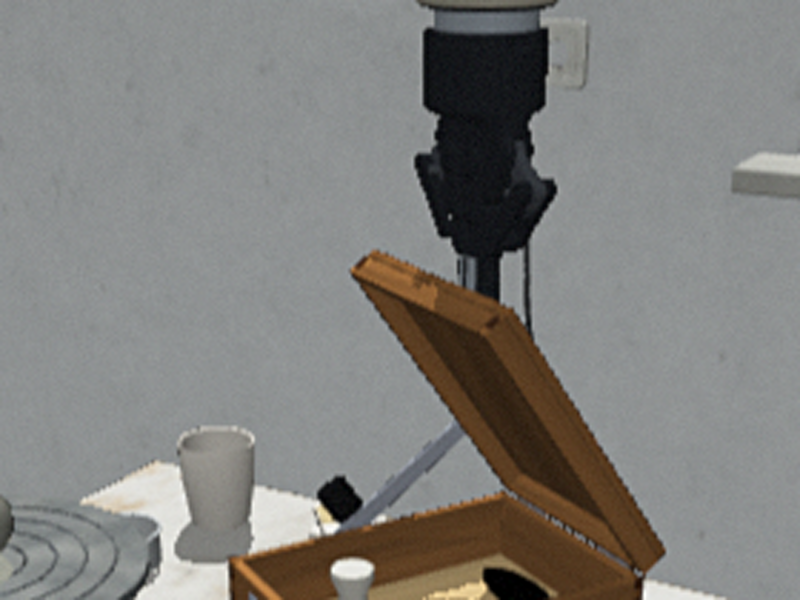

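Call:
jog_arm --steps '[{"dp": [-0.009,0,0.005],"spin": 0},{"dp": [-0.018,0,0.0105],"spin": 0},{"dp": [-0.026,0,0.0165],"spin": 0},{"dp": [-0.034,0,0.023],"spin": 0},{"dp": [-0.042,0,0.03],"spin": 0},{"dp": [-0.0495,0,0.037],"spin": 0},{"dp": [-0.0565,0,0.0445],"spin": 0},{"dp": [-0.063,0,0.0525],"spin": 0},{"dp": [-0.069,0,0.061],"spin": 0},{"dp": [-0.075,0,0.069],"spin": 0}]'

```text
t: 23.27
position: [0.5358, -0.1811, 0.1709]
tcp_rot: [-0.0, 0.966, -0.259, 0.001]
wrist_force: [1.0, -1.0, 0.1]
width: -0.0
```

```bash
python3 -c "
from h import *
d=get_image('scene');crop(d,200,80,480,290,'s19.png')
go([.6882,-.2692,.26],-30)"
```

```text
t 23.32 pos [ 0.5337 -0.1802  0.1691] psi -30.0 w -0.0003 F [-2.3  0.4 -1.6] -> dp [ 0.1781 -0.     -0.0913] spin 0.001
```

View pics/s19.png

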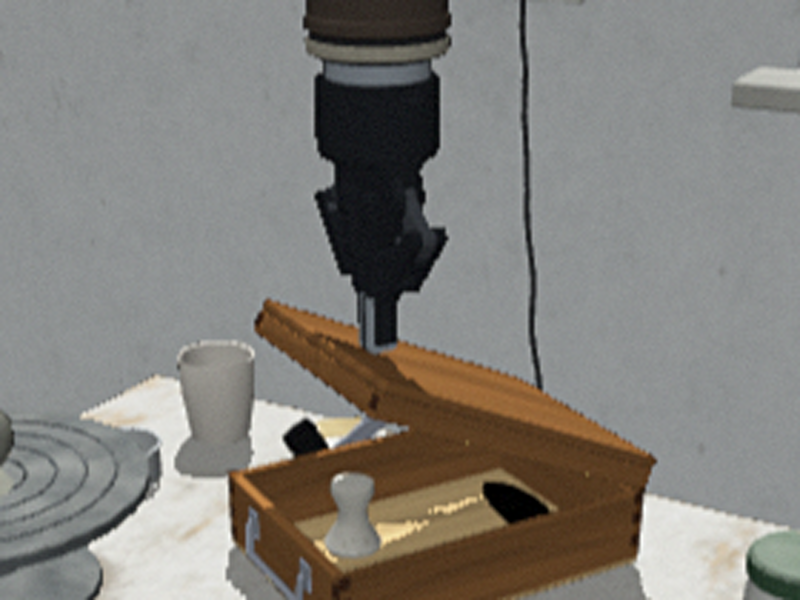

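Call:
jog_arm --steps '[{"dp": [-0.003,0,0.0045],"spin": 0},{"dp": [-0.0055,0,0.009],"spin": 0},{"dp": [-0.008,0,0.0135],"spin": 0},{"dp": [-0.0105,0,0.018],"spin": 0},{"dp": [-0.0125,0,0.0225],"spin": 0},{"dp": [-0.015,0,0.027],"spin": 0},{"dp": [-0.017,0,0.032],"spin": 0},{"dp": [-0.019,0,0.0365],"spin": 0},{"dp": [-0.0205,0,0.0415],"spin": 0},{"dp": [-0.022,0,0.0465],"spin": 0}]'

```text
t: 24.15
position: [0.5159, -0.1698, 0.1238]
tcp_rot: [-0.0, 0.966, -0.259, -0.0]
wrist_force: [-0.0, 0.6, 1.0]
width: -0.0001
```

```bash
python3 -c "
from h import *
d=get_image('scene');crop(d,200,80,480,290,'s20.png')
go([.6882,-.2692,.26],-30)"
```

```text
t 24.2 pos [ 0.5152 -0.1696  0.1228] psi -30.0 w -0.0002 F [-0.4 -0.2 -0.4] -> dp [ 0.1994 -0.     -0.1375] spin 0.0
```

View pics/s20.png

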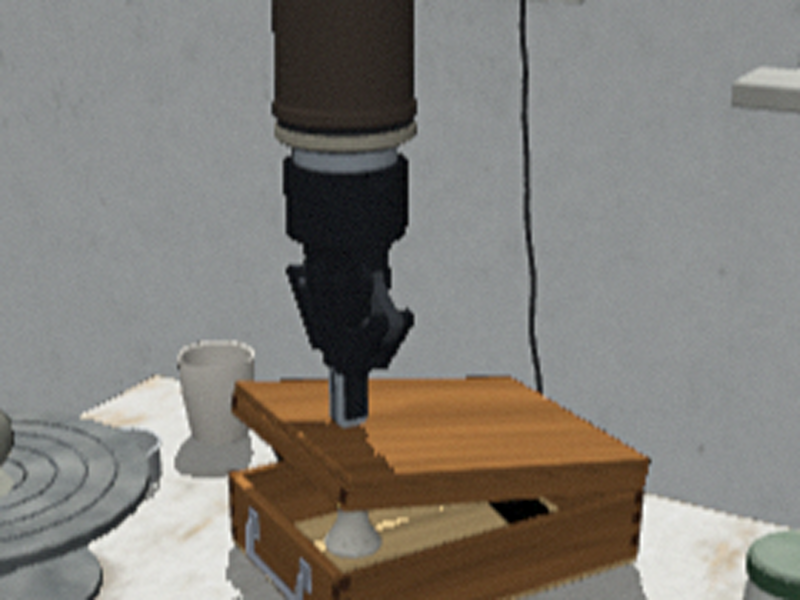

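Call:
jog_arm --steps '[{"dp": [-0.0015,0,0.004],"spin": 0},{"dp": [-0.003,0,0.009],"spin": 0},{"dp": [-0.0045,0,0.014],"spin": 0},{"dp": [-0.0055,0,0.019],"spin": 0},{"dp": [-0.0065,0,0.024],"spin": 0},{"dp": [-0.007,0,0.029],"spin": 0},{"dp": [-0.008,0,0.033],"spin": 0},{"dp": [-0.0085,0,0.036],"spin": 0},{"dp": [-0.009,0,0.038],"spin": 0},{"dp": [-0.009,0,0.039],"spin": 0}]'

```text
t: 25.03
position: [0.5083, -0.1655, 0.085]
tcp_rot: [0.0, 0.966, -0.259, -0.0]
wrist_force: [-2.7, 0.5, 11.3]
width: -0.0003
```

```bash
python3 -c "
from h import *
d=get_image('scene');crop(d,200,80,480,290,'s21.png')
go([.6882,-.2692,.26],-30)"
```

```text
t 25.08 pos [ 0.5084 -0.1655  0.0852] psi -30.0 w 0.0001 F [ 0.4 -1.1  0. ] -> dp [ 0.2076 -0.     -0.1749] spin 0.0
```

View pics/s21.png

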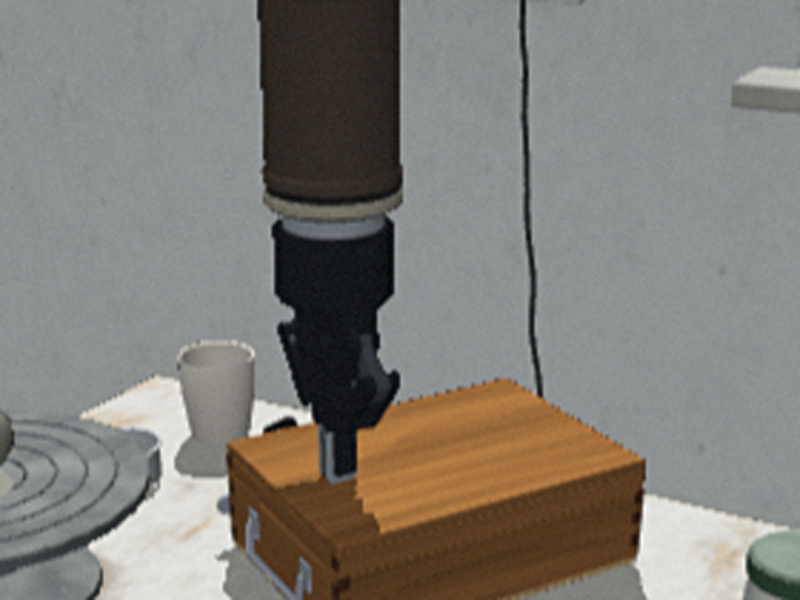

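Call:
jog_arm --steps '[{"dp": [0,0,0.001],"spin": 0},{"dp": [0,0,0.002],"spin": 0},{"dp": [0,0,0.003],"spin": 0},{"dp": [0,0,0.003],"spin": 0},{"dp": [0,0,0.003],"spin": 0},{"dp": [0,0,0.003],"spin": 0},{"dp": [0,0,0.003],"spin": 0},{"dp": [0,0,0.003],"spin": 0},{"dp": [0,0,0.003],"spin": 0},{"dp": [0,0,0.003],"spin": 0}]'

```text
t: 25.92
position: [0.5085, -0.1655, 0.0848]
tcp_rot: [-0.0, 0.966, -0.259, 0.0]
wrist_force: [-10.4, 3.7, 33.2]
width: -0.0001
```

Call:
jog_arm --steps '[{"dp": [0,0,-0.005],"spin": 0},{"dp": [0,0,-0.015],"spin": 0},{"dp": [0,0,-0.03],"spin": 0},{"dp": [0,0,-0.05],"spin": 0},{"dp": [0,0,-0.07],"spin": 0},{"dp": [0,0,-0.09],"spin": 0},{"dp": [0,0,-0.12],"spin": 0},{"dp": [0,0,-0.15],"spin": 0},{"dp": [0,0,-0.17],"spin": 0},{"dp": [0,0,-0.17],"spin": 0}]'

```text
t: 26.75
position: [0.5107, -0.1662, 0.2573]
tcp_rot: [-0.0, 0.966, -0.259, 0.004]
wrist_force: [0.9, 0.0, -0.0]
width: 0.0
```

Call:
jog_arm --steps '[{"dp": [-0.02,0.03,0],"spin": 0},{"dp": [-0.04,0.06,0],"spin": 0},{"dp": [-0.06,0.09,0],"spin": 0},{"dp": [-0.06,0.12,0],"spin": 0},{"dp": [-0.06,0.15,0],"spin": 0},{"dp": [-0.06,0.18,0],"spin": 0},{"dp": [-0.06,0.2,0],"spin": 0},{"dp": [-0.06,0.2,0],"spin": 0},{"dp": [-0.06,0.2,0],"spin": 0},{"dp": [-0.06,0.2,0],"spin": 0}]'

```text
t: 27.58
position: [0.3568, -0.3081, 0.2521]
tcp_rot: [-0.0, 0.966, -0.258, -0.0]
wrist_force: [0.1, 0.4, 0.2]
width: -0.0003
```

```bash
python3 -c "
from h import *
d=get_image('scene');crop(d,200,120,480,330,'s22.png')
print('shut lid front corner tops', [proj(d,[*w(-.12,y),.085]) for y in(.085,-.085)],[proj(d,[*w(.12,y),.085]) for y in(.085,-.085)])
t=get_image('top');cv2.imwrite('pics/t22.png',t['img'][:,:,::-1])
go([.6882,-.2692,.26],-30)"
```

```text
shut lid front corner tops [(np.float64(277.43751828618093), np.float64(234.64757388293896)), (np.float64(317.38213466669157), np.float64(271.2720431892854))] [(np.float64(375.75275038808525), np.float64(211.24224452873895)), (np.float64(425.4673851077333), np.float64(240.22892802260148))]
t 27.68 pos [ 0.3572 -0.3077  0.2522] psi -29.9 w 0.0001 F [-0.4  0.  -0.2] -> dp [ 0.2678 -0.1982 -0.0079] spin 0.002
```

View pics/s22.png

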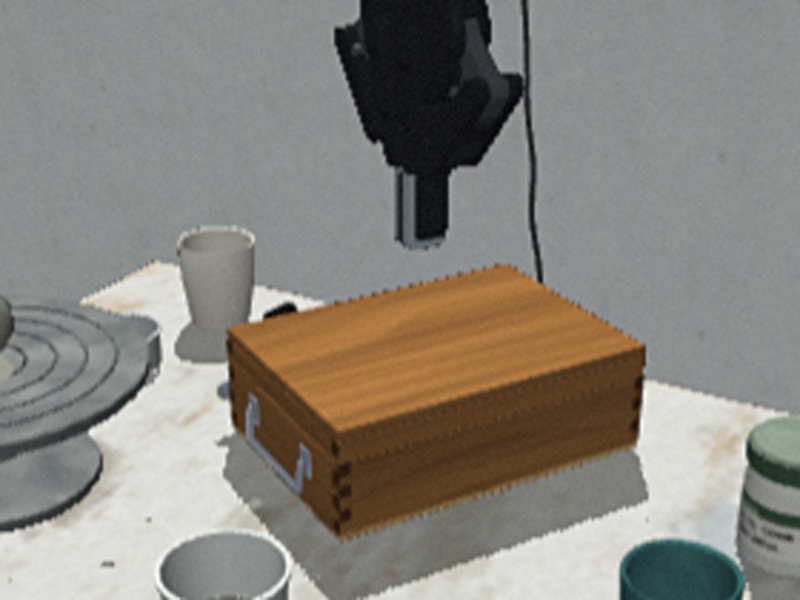

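View pics/t22.png

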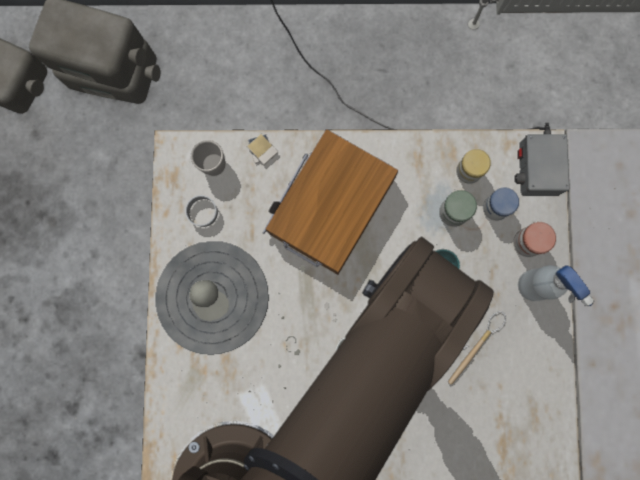

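The lid is flush: its front right corner at (317,271) matches the prediction, and its front left corner is within 3 px at (280,234). The cup, ring, bowl, jar and beaker are all in place, and the arm is clear.

```bash
python3 -c "
from workcell import close_job
print(close_job())"
```

```text
the job is handed in; nothing more can be done
None
```

The chest is packed and shut, and I handed the job in at about 28 s of the 67 s allowed.

- **Tool and stamp:** The boxwood tool lies lengthwise along the chest's right side. Its far end may touch the rubber rib. I set the stamp down on the chest floor with a light press (about 10 N at the wrist) and it stayed upright.
- **Stay:** I lifted it off the stud by its grip and drew it about 16 mm forward. Wrist forces stayed around 6 N. The lid came down to about 1.28 rad, read from the picture.
- **Lid:** I lowered it along an arc at roughly 0.3 rad/s over the last part. At the end I pressed it shut; the wrist read 33 N, under the 40 N limit.

**Last checks:**
- The shut lid's front corners matched their predicted pixels, the right one exactly and the left one within 3 px.
- The cup, ring cutter and jar are where they were in the first top view. The bowl and beaker were partly or fully hidden by the arm there, but both looked in place and upright in the scene view.
- The arm was clear of everything, with wrist force near zero.
- I could not see inside the chest once it was shut. The stamp was last seen standing when the lid was nearly down, and the tool was last seen inside before the lid was lowered.

Two measurements disagreed slightly. The chest's sides came out 2–4% short of the given sizes, and the tool's middle sat about 8 mm off the grasp point, so I shifted its placing to suit.

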